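Hang up the core probe and the cheese trier

TASK

Hang the core probe on the stand with the narrow slot, then the cheese trier on the stand with the wide slot. Pinch each tool from above near the butt end of its handle, lift it level, then, with your hand still pointing down, ease your grip so that the tool swings down between your fingers until it hangs tip down, grip it again, and leave it hanging straight and still with its shank well inside the slot and its guard flat on the fork. Do not disturb the cheese, the weight or the stamp.

Things in the scene. Friction and masses are not known exactly. Their poses are not given: they have to be found in the camera images.
- probe: core probe: slim tool with a plain black handle, 163 mm long, 170 to 240 g, lying flat at the start: round handle 20 mm thick, 62 mm long; cross-guard 6 mm thick, 36 mm wide and 20 mm the other way; then a steel stem 95 mm long, 10 mm thick for 12 mm, then 6 mm, pointed. Origin on the bench under mid-length; x from butt to tip, y along the guard's width, z up as it lies
- probe_grip (a point): where to pinch: on the handle's axis, 15 mm from the butt, 10 mm above the bench as it lies; x from butt to tip (down when hung), y along the guard. The centre of mass lies about 46 mm further towards the tip: under a firm grip (25 N and more) the tool stays level, eased to 3 to 5 N it swings tip down, opened fingers drop it
- probe_guard (a point): centre of the shank-side face of the probe's cross-guard (the face that rests on the fork), 53 mm from probe_grip towards the tip; same axes
- trier: cheese trier: stouter tool with a wooden handle, 163 mm long, 185 to 265 g, lying flat at the start: round handle 28 mm thick, 62 mm long; cross-guard 6 mm thick, 46 mm wide and 28 mm the other way; then a steel blade 95 mm long, 16 mm thick, rounded off at the tip. Origin on the bench under mid-length; x from butt to tip, y along the guard's width, z up as it lies
- trier_grip (a point): where to pinch: on the handle's axis, 15 mm from the butt, 14 mm above the bench as it lies; x from butt to tip (down when hung), y along the guard. The centre of mass lies about 46 mm further towards the tip: under a firm grip (25 N and more) the tool stays level, eased to 3 to 5 N it swings tip down, opened fingers drop it
- trier_guard (a point): centre of the shank-side face of the trier's cross-guard (the face that rests on the fork), 53 mm from trier_grip towards the tip; same axes
- narrow_stand: fixed bench stand with the narrow slot: base plate 94 x 84 x 10 mm, post at the back, level fork plate 64 mm wide, 84 mm front to back, 6 mm thick, its top at z = 0.150, with a slot 12 mm wide and 54 mm deep, open at the front; a lip stands 3 mm above the plate at the prong ends, nothing else above it. -x points out of the slot's front. The stands may be swapped
- narrow_stand_seat (a point): narrow slot: middle of its width, at the height of the plate's top face, 34 mm behind the front edge and 20 mm before the blind end; -x points out of the open front, y across the slot, z up
- wide_stand: fixed bench stand with the wide slot: base plate 94 x 84 x 10 mm, post at the back, level fork plate 64 mm wide, 84 mm front to back, 6 mm thick, its top at z = 0.150, with a slot 22 mm wide and 54 mm deep, open at the front; a lip stands 3 mm above the plate at the prong ends, nothing else above it. -x points out of the slot's front. The stands may be swapped
- wide_stand_seat (a point): wide slot: middle of its width, at the height of the plate's top face, 34 mm behind the front edge and 20 mm before the blind end; -x points out of the open front, y across the slot, z up
- cheese_mid (a point): loose bystander: pear-shaped cheese, 114 mm across, 155 mm high, pointed top, standing on the near side, between the two tools and in front of the stands; point on its axis half-way up
- weight_mid (a point): loose bystander: metal weight with a knob, 47 mm across, 60 mm high, at the back to one side; point half-way up
- stamp_mid (a point): loose bystander: hand stamp, 36 x 62 mm, 91 mm high, at the back to the other side; point half-way up

How it is judged:
By the outcome, as a careful person would: the job done as asked, in the order asked, and still so for the second after the job is handed in, with the robot touching nothing.
It also fails if it takes over 72 s, if anything falls off the work surface, if the arm or the gripper's body presses on something with over 40 N, if the wrist force passes 120 N, or if a joint passes its speed limit or range.

ROBOT

A 7-joint arm with a two-finger parallel gripper is mounted at the origin on a cart in front of the work surface, level with it; the furniture and walls round the work are solid. World frame = base frame: x ahead of the robot, y to its left, z up, the work surface at z = 0. Lengths are in m, angles in rad, forces in N, time in s.
With the tool pointing down it reaches from about 0.35 to 0.9 m from the base axis. Payload 8.1 kg.
Tool frame: the origin (TCP) lies between the finger pads; the fingertips stand 17 mm ahead of it and the grasp point (between the pads) lies 2 mm behind it; z points along the fingers, y is the line along which they close (so a half turn about z gives the same grasp; the last joint's range is limited). The gripper opens to 92 mm and grips with 3 to 60 N. Pads are 19 mm wide; open, the fingers measure 130 mm over their backs; the gripper's body (75 mm by 190 mm) begins 47 mm behind the grasp point.
Start: joints at [1.228, 0.434, 0.025, 1.573, -0.012, 1.134, -0.075], TCP at [0.148, -0.607, 0.244] pointing down, gripper open.
Joint ranges: [-2.62, 2.62], [-0.44, 2.09], [-1.27, 1.32], [0.08, 2.57], [-1.32, 4.46], [0.12, 2], [-2.74, 2.74]. Speed limits (rad/s): [2.22, 2.22, 3.01, 3.01, 3.14, 3.14, 3.14].

INTERFACE

Orientations are given as a rotation vector (axis times angle).
In Python, from cell import observe, get_image, calibration, sign_off, look_for, regions_of, landmark_of gives the robot as it stands.
- The arm moves only by the tool jog_arm, never from a script. Its argument "plan" is a list of rows, each an object with "offset": the shift along the tool's x, y, z normalised to -1 to 1, where 1 is 0.15 m, a list of three; "twist": the turn, a rotation vector about the tool's x, y, z normalised to -1 to 1, where 1 is 2 pi rad, a list of three; "fingers": the gripper command: -1 is shut, 1 is fully open, values between are in proportion. In form: [{"offset": [x, y, z], "twist": [ax, ay, az], "fingers": fingers}, ...]. A call has 1 to 20 rows; each row is the pose to reach, as a shift and turn from the pose commanded when the call began, along the tool's axes at that moment, turning the shorter way round; what a row does not reach only later rows make up. A row lasts 1/8 s, in which the tool goes at most 62.5 mm and 10.7 degrees, less where a joint would pass 70% of its speed; a pose out of reach is approached as far as the arm can. A call with a number of a shift or a turn outside -1 to 1 is refused whole. A call with a gripper value outside its range is refused whole. The fingers move at their own pace and stop on an object; "newtons" is the grip in N (left out, the last holds). Time passes only in rows, so rows that repeat a pose let the fingers close. It gives the time, the measured TCP pose, the force, the opening and the grip force at its end, in the units of the state.
- observe(): the state, without advancing time (a new reading comes with each control period).
- get_image(name): name is "side" or "top"; returns the picture (384x512x3 uint8, red, green, blue); there is no depth.
- calibration(name): a dict with "fov_y" (degrees; the focal length in pixels is half the picture's height over the tangent of half this angle, whatever the lens; pixels are square), "cx", "cy" (the principal point, pixels), "k1" (the pictures are not rectified: a ray, as slopes to the right and down, at radius r is drawn at 1 + k1 r^2 times it, then the intrinsics apply), "position" and "attitude" of the camera in the world. Camera axes: x right, y down, z forward; pixel columns grow to the right and rows downward; lengths in m; the calibration is good to about 2 mm. A picture is of the moment at which its call begins. calibration takes no time and is no camera call.
- sign_off(): hands the job in; it is judged then, once.
Trained networks look in the newest picture that a camera, given by its name, has taken for a name from the list of things; names that differ only in an ending like _2 or _b are one class to them, and where a whole thing is asked for, a point or a joint stands for the part that bears it (a point fixed in the world has none). Each returns a list of dicts, best first, with "conf" (0 to 1); they miss things now and then, are a little off and sometimes report something else, mostly with a low value. They report only what shows in the picture. A call takes as long as a camera call.
- look_for(thing, camera): "box" ([left, top, width, height] as shares, 0 to 1, of the picture: columns of its width, rows of its height, round what is visible of it).
- regions_of(thing, camera): "region" (384x512 bool, what is visible of it) and "box" ([left, top, width, height] as shares, 0 to 1, of the picture: columns of its width, rows of its height, round what is visible of it).
- landmark_of(thing, camera): "at" ([row, column] as shares, 0 to 1, of the picture: columns of its width, rows of its height: a listed point, or the origin of a listed thing).
The state is a dict: "clock": time; "joints": joint angles; "dq": joint speeds; "joint_efforts": joint torques, N m; "position": TCP position; "ee_rot": TCP orientation; "force": force on the tool from outside, world axes, zero at the start; "ft_torque": the same for the moment, N m; "width": opening from 0.0 (shut) to 1.0 (fully open); "gripper_force": force on a finger pad.
Only numpy, scipy, OpenCV 4.12 (cv2) and the standard library are available. Lean on these libraries where they do the work, as an engineer would, in place of code of your own. Each camera call takes 0.05 s, during which the arm holds its last target. There are 200 camera calls.

## Working session

There is one attempt and no reset: what is moved stays moved. The work goes in short steps, Python scripts to look and compute and a tool call to move; the robot and the scene stay as the last step left them, time stands still between calls to the robot, and variables do not carry over. Pictures are saved under pics/ and viewed, at most 10 in all, crops included, and the job is handed in when it is done.

Besides the shell and the picture viewer there is one more tool, called after ">>>" by a JSON object that holds its "method" and its "body". jog_arm: Moves the arm, as the interface text tells. Scaled input: -1 to 1 covers 0.15 m each way for a shift and 2 pi rad each way for a turn. Its arguments: {"type":"object","properties":{"plan":{"type":"array","items":{"type":"object","properties":{"offset":{"type":"array","items":{"type":"number","minimum":-1,"maximum":1}},"twist":{"type":"array","items":{"type":"number","minimum":-1,"maximum":1}},"fingers":{"type":"number"}}}},"newtons":{"type":"number"}},"required":["plan"]}

```bash
mkdir -p pics
cat > h.py <<'E'
import numpy as np, cv2
from scipy.spatial.transform import Rotation as R
from cell import *
def cam(n):
    c=calibration(n); f=192/np.tan(np.radians(c['fov_y'])/2); a=np.array(c['attitude'])
    M=a if a.shape==(3,3) else R.from_rotvec(a).as_matrix()
    return c,f,M,np.array(c['position'])
def ray(n,u,v):
    c,f,M,p=cam(n); xd=np.array([(u-c['cx'])/f,(v-c['cy'])/f]); x=xd.copy()
    for _ in range(20): x=xd/(1+c['k1']*(x@x))
    d=M@np.array([x[0],x[1],1]); return p,d/np.linalg.norm(d)
def onz(n,u,v,z):
    p,d=ray(n,u,v); return p+d*(z-p[2])/d[2]
def proj(n,P):
    c,f,M,p=cam(n); q=M.T@(np.array(P)-p); x=q[:2]/q[2]; x=x*(1+c['k1']*(x@x))
    return np.array([c['cx']+f*x[0],c['cy']+f*x[1]])
def snap(n,name):
    im=get_image(n); cv2.imwrite(f'pics/{name}.png',im[:,:,::-1]); return im
def tri(a,b):
    (p,d),(q,e)=ray('top',*a),ray('side',*b)
    s=np.linalg.lstsq(np.c_[d,-e],q-p,rcond=None)[0]
    A,B=p+s[0]*d,q+s[1]*e; return (A+B)/2,np.linalg.norm(A-B)
E
python3 - <<'E'
from h import *
np.set_printoptions(precision=4,suppress=True)
print(observe())
for n in('top','side'): snap(n,n+'0'); print(calibration(n))
for t in['probe','probe_grip','probe_guard','trier','trier_grip','trier_guard','narrow_stand_seat','wide_stand_seat','narrow_stand','wide_stand','cheese_mid','weight_mid','stamp_mid']:
    r=[]
    for n in('top','side'):
        l=landmark_of(t,n); r.append((np.array(l[0]['at'])[::-1]*[512,384],l[0]['conf']) if l else None)
    print(t,r, tri(r[0][0],r[1][0]) if all(r) else '')
E
```

```text
{'clock': 0.0, 'joints': array([ 1.2284,  0.4352,  0.025 ,  1.5741, -0.0116,  1.134 , -0.0751]), 'dq': array([-0.0011,  0.0006, -0.0007,  0.0009,  0.0002,  0.0018, -0.0014]), 'joint_efforts': array([  0.0003, -66.7853,   0.9847, -31.446 ,  -0.0608,   0.0429,
         0.0001]), 'position': array([ 0.1483, -0.6067,  0.2429]), 'ee_rot': array([-3.1175, -0.3754,  0.0005]), 'force': array([-0.2428, -0.2647, -0.2451]), 'ft_torque': array([ 0.0261, -0.0013,  0.0325]), 'gripper_force': 0.0, 'width': 1.002243288405486}
{'fov_y': 44.61797377056715, 'cx': 247.51359704367303, 'cy': 186.871489096154, 'k1': 0.03423984996956008, 'position': array([ 0.3336, -0.0227,  1.3542]), 'attitude': array([-2.14  ,  2.0895, -0.1997])}
{'fov_y': 42.08869070081188, 'cx': 260.77372920133536, 'cy': 195.77376112618097, 'k1': -0.11059555657572986, 'position': array([0.4971, 1.3379, 1.1877]), 'attitude': array([-0.0782,  2.8124, -1.3697])}
probe [(array([336.2816, 233.7024]), 0.72), (array([262.0928, 288.1152]), 0.65)] (array([ 0.5544, -0.4139, -0.801 ]), np.float64(0.005357315251288706))
probe_grip [(array([122.3168
[... 916 characters left out ...]
0.0992,  0.1674]), np.float64(0.0010066701130048822))
narrow_stand [(array([210.3808, 171.6864]), 0.78), (array([232.192 , 239.3088]), 0.6)] (array([0.6424, 0.1003, 0.0236]), np.float64(0.003955088944644458))
wide_stand [(array([276.8896, 181.2864]), 0.74), (array([247.7056, 205.4016]), 0.55)] (array([ 0.611 , -0.0935,  0.0192]), np.float64(0.012148209495930736))
cheese_mid [(array([233.3184, 231.7056]), 0.9), (array([287.1808, 212.5824]), 0.96)] (array([0.4605, 0.0256, 0.0899]), np.float64(0.0007083290954914273))
weight_mid [None, None] 
stamp_mid [(array([355.584 , 147.6096]), 0.95), (array([224.512 , 161.0112]), 0.61)] (array([ 0.713 , -0.3154,  0.0608]), np.float64(0.002271312143144245))
```

Run:
```python
import cv2
for n,(x0,y0,x1,y1) in {'top':(90,100,410,310),'side':(100,110,420,350)}.items():
    im=cv2.imread(f'pics/{n}0.png'); cv2.imwrite(f'pics/{n}0c.png',cv2.resize(im[y0:y1,x0:x1],None,fx=2.5,fy=2.5,interpolation=2))
```

```text
(no output)
```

View pics/top0c.png

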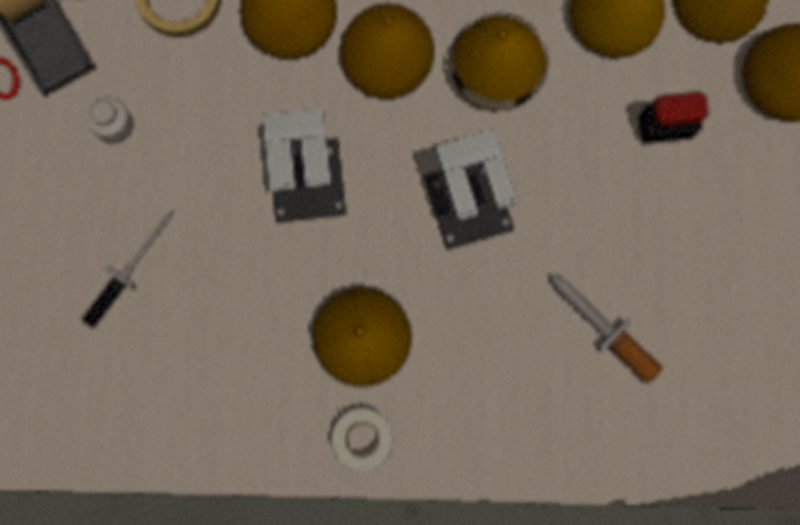

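View pics/side0c.png

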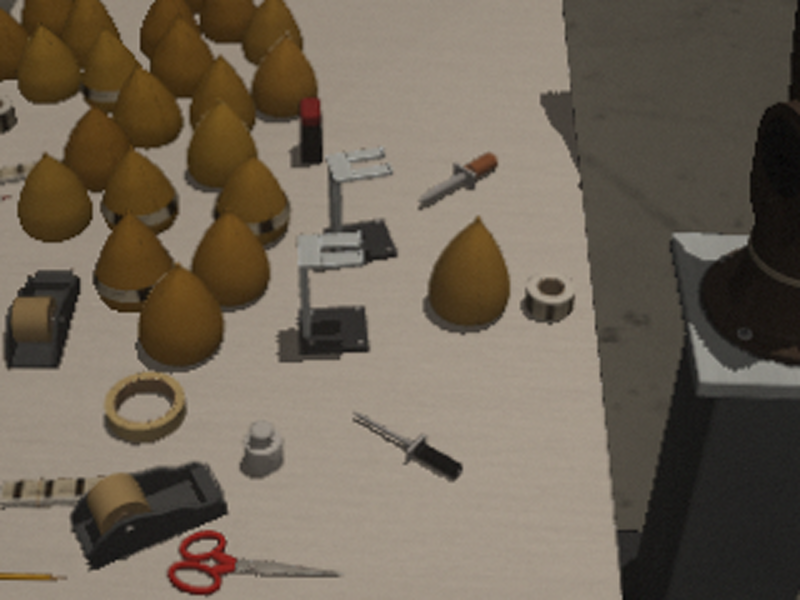

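Top crop: probe bottom left with its butt near (90,322), narrow stand at (300,165), wide stand at (470,185), trier at (605,330) with its butt near (655,375), and the cheese at (362,335). Both slots open towards the robot. Next I'll measure by segmenting the images.

```bash
cat > meas.py <<'E'
from h import *
np.set_printoptions(precision=4,suppress=True)
P={}
W={}
for n in('top','side'):
    im=cv2.imread(f'pics/{n}0.png'); hsv=cv2.cvtColor(im,cv2.COLOR_BGR2HSV); W[n]=im
    boxes={'top':{'probe':(115,205,148,238),'trier':(325,225,365,260)},'side':{'probe':(262,280,290,306),'trier':(280,165,305,185)}}[n]
    for t,(x0,y0,x1,y1) in boxes.items():
        h=hsv[y0:y1,x0:x1].astype(int)
        m=(h[:,:,2]<70) if t=='probe' else ((h[:,:,1]>110))
        nl,lab,st,ce=cv2.connectedComponentsWithStats(m.astype(np.uint8))
        k=1+np.argmax(st[1:,4]); v,u=np.nonzero(lab==k)
        z={'probe':.010,'trier':.014}[t]
        X=np.array([onz(n,a+x0,b+y0,z)[:2] for a,b in zip(u,v)])
        c,s,V=cv2.minAreaRect((X*1e4).astype(np.float32)); mu=X.mean(0); ev,E=np.linalg.eigh(np.cov(X.T))
        print(n,t,len(X),'centroid',mu,'rect',np.array(c)/1e4,np.array(s)/1e4,'dir deg',np.degrees(np.arctan2(E[1,1],E[0,1])),'extent',np.ptp((X-mu)@E[:,1]))
    # rectified forks at z=.15
    for t,(cx,cy) in {'narrow':(.625,.095),'wide':(.615,-.095)}.items():
        g=np.linspace(-.075,.075,300)   # 0.5mm
        mp=np.array([[proj(n,(cx-a,cy-b,.15)) for b in g] for a in g],np.float32)
        W[n,t]=cv2.remap(im,mp[:,:,0],mp[:,:,1],cv2.INTER_CUBIC)
out=np.vstack([np.hstack([W[n,t] for t in('narrow','wide')]) for n in('top','side')])
for i in range(0,600,40): out[i,:,2]=255; 
for j in range(0,600,20): out[::10,j]=(0,255,0)
cv2.imwrite('pics/rect.png',out)
E
python3 meas.py
```

```text
top probe 129 centroid [0.4939 0.3247] rect [0.4938 0.3246] [0.0172 0.0607] dir deg 146.3677642062552 extent 0.060720714970751
top trier 182 centroid [ 0.4448 -0.2867] rect [ 0.4441 -0.2865] [0.0569 0.0246] dir deg 46.4907013387676 extent 0.05721032359905971Traceback (most recent call last):
  File "meas.py", line 20, in <module>
    mp=np.array([[proj(n,(cx-a,cy-b,.15)) for b in g] for a in g],np.float32)
                  ~~~~^^^^^^^^^^^^^^^^^^^
  File "h.py", line 15, in proj
    c,f,M,p=cam(n); q=M.T@(np.array(P)-p); x=q[:2]/q[2]; x=x*(1+c['k1']*(x@x))
            ~~~^^^
  File "h.py", line 5, in cam
    c=calibration(n); f=192/np.tan(np.radians(c['fov_y'])/2); a=np.array(c['attitude'])
ValueError: time passes only in moves, steps and waits
```

```bash
sed -i 's/^def cam/import functools\n@functools.lru_cache\ndef cam/' h.py; python3 meas.py
```

```text
top probe 129 centroid [0.4939 0.3247] rect [0.4938 0.3246] [0.0172 0.0607] dir deg 146.3677642062552 extent 0.060720714970751
top trier 182 centroid [ 0.4448 -0.2867] rect [ 0.4441 -0.2865] [0.0569 0.0246] dir deg 46.4907013387676 extent 0.05721032359905971
side probe 145 centroid [0.4954 0.3209] rect [0.4954 0.3219] [0.0343 0.0674] dir deg 146.17654559010782 extent 0.06750059708402043
side trier 57 centroid [ 0.4371 -0.3012] rect [ 0.4356 -0.3024] [0.0534 0.0307] dir deg 54.472562265305505 extent 0.05479174667420582
```

View pics/rect.png

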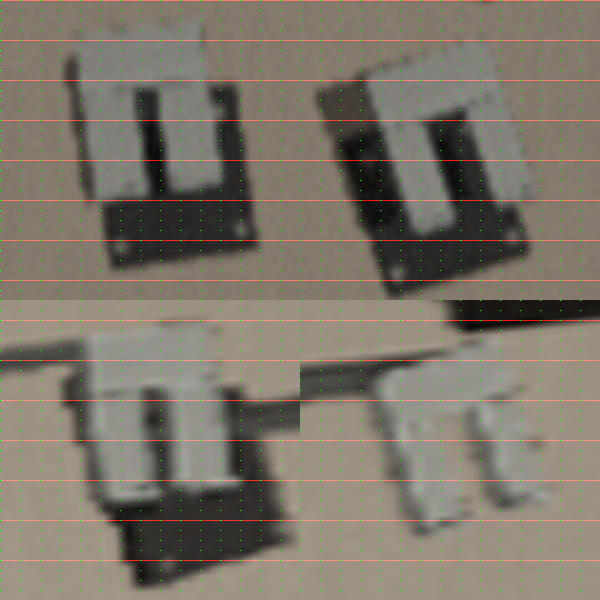

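Fork estimates (top rectified view, averaged with the side view):
- **Narrow stand:** seat about (.637, .093), yaw 6.5°.
- **Wide stand:** seat about (.614, -.100), yaw 16.5°.

These agree with the network's wide seat. Next I'll work out the moves to the probe.

```bash
cat > mv.py <<'E'
from h import *
np.set_printoptions(precision=4,suppress=True)
def rel(wps,s=None):
    """wps: (x,y,z,psi_deg or None) -> offset/twist rows from the present pose"""
    s=s or observe(); p=np.array(s['position']); Q=R.from_rotvec(s['ee_rot']); M=Q.as_matrix()
    print('t',round(s['clock'],2),'pos',p,'psi',np.degrees(np.arctan2(M[1,0],M[0,0])),'tool z',M[:,2],'width mm',s['width']*92,'gf',s['gripper_force'],'F',s['force'])
    for w in wps:
        o=M.T@(np.array(w[:3])-p)/.15
        c,t=np.cos(np.radians(w[3])),np.sin(np.radians(w[3]))
        T=np.array([[c,t,0],[t,-c,0],[0,0,-1.]])
        tw=(Q.inv()*R.from_matrix(T)).as_rotvec()/(2*np.pi)
        print(w,'off',o.round(3),'twist',tw.round(4), 'len',round(float(np.linalg.norm(np.array(w[:3])-p)),3))
E
python3 - <<'E'
from mv import *
for t,a,b in(('trier',(311.2,210.8),(352,250)),('probe',(158.8,184.8),(126,228.8))):
    A,B=onz('top',*a,.012),onz('top',*b,.012); d=A-B; print(t,A,B,np.linalg.norm(d),np.degrees(np.arctan2(d[1],d[0])))
print('narrow seat side',onz('side',235.3,207.3,.15),'wide',onz('side',244.9,171.4,.15),onz('top',282,170.1,.15))
print('probe guard', onz('top',140.7,213.2,.01),onz('side',266.7,288.1,.01),'trier guard',onz('top',334.1,234.2,.014),onz('side',281.4,181.3,.014))
print('trier grip', onz('top',350.8,246.7,.014),onz('side',296.4,175.2,.014))
rel([(.35,-.45,.35,-33.7),(.48,-.2,.35,-33.7),(.48,.1,.35,-33.7),(.481,.3324,.2,-33.7)])
E
```

```text
trier [ 0.5338 -0.1947  0.012 ] [ 0.4243 -0.3099  0.012 ] 0.15891437728710336 46.44671461147516
probe [0.6001 0.2508 0.012 ] [0.4692 0.3367 0.012 ] 0.15661783115278774 -33.29046382583597
narrow seat side [0.6327 0.0811 0.15  ] wide [ 0.6167 -0.1236  0.15  ] [ 0.6199 -0.1003  0.15  ]
probe guard [0.5155 0.2983 0.01  ] [0.5183 0.2992 0.01  ] trier guard [ 0.4677 -0.2595  0.014 ] [ 0.4829 -0.2569  0.014 ]
trier grip [ 0.4334 -0.3063  0.014 ] [ 0.4232 -0.3024  0.014 ]
t 1.4 pos [ 0.1484 -0.6071  0.2437] psi 13.73568161693133 tool z [-0.     -0.0001 -1.    ] width mm 92.26789016004108 gf 0.0 F [0.6832 0.8063 0.1469]
(0.35, -0.45, 0.35, -33.7) off [ 1.554 -0.699 -0.708] twist [0.     0.     0.1318] len 0.277
(0.48, -0.2, 0.35, -33.7) off [ 2.792 -2.112 -0.709] twist [0.     0.     0.1318] len 0.536
(0.48, 0.1, 0.35, -33.7) off [ 3.267 -4.055 -0.709] twist [0.     0.     0.1318] len 0.788
(0.481, 0.3324, 0.2, -33.7) off [ 3.641 -5.558  0.291] twist [0.     0.     0.1318] len 0.998
```

>>> {"method": "jog_arm", "body": {"plan": [{"offset": [0.25, -0.25, -0.2], "twist": [0, 0, 0], "fingers": 1}, {"offset": [0.5, -0.5, -0.4], "twist": [0, 0, 0], "fingers": 1}, {"offset": [0.75, -0.75, -0.6], "twist": [0, 0, 0], "fingers": 1}, {"offset": [1, -1, -0.7], "twist": [0, 0, 0], "fingers": 1}, {"offset": [1, -1, -0.7], "twist": [0, 0, 0], "fingers": 1}]}}

```text
clock: 2.02
position: [0.2617, -0.4229, 0.3506]
ee_rot: [3.116, 0.386, 0.004]
force: [-0.4, -0.3, -0.3]
width: 1.005
gripper_force: 0.0
```

>>> {"method": "jog_arm", "body": {"plan": [{"offset": [0.25, -0.25, 0], "twist": [0, 0, 0], "fingers": 1}, {"offset": [0.5, -0.5, 0], "twist": [0, 0, 0], "fingers": 1}, {"offset": [0.75, -0.75, 0], "twist": [0, 0, 0], "fingers": 1}, {"offset": [1, -1, 0], "twist": [0, 0, 0], "fingers": 1}, {"offset": [1, -1, 0], "twist": [0, 0, 0], "fingers": 1}]}}

```text
clock: 2.65
position: [0.3704, -0.2416, 0.3487]
ee_rot: [-3.117, -0.385, -0.001]
force: [-0.5, -1.0, -0.4]
width: 1.003
gripper_force: 0.0
```

>>> {"method": "jog_arm", "body": {"plan": [{"offset": [0.25, -0.25, 0], "twist": [0, 0, 0], "fingers": 1}, {"offset": [0.5, -0.5, 0], "twist": [0, 0, 0], "fingers": 1}, {"offset": [0.75, -0.75, 0], "twist": [0, 0, 0], "fingers": 1}, {"offset": [1, -1, 0], "twist": [0, 0, 0], "fingers": 1}, {"offset": [1, -1, 0], "twist": [0, 0, 0], "fingers": 1}]}}

```text
clock: 3.28
position: [0.4801, -0.0606, 0.3484]
ee_rot: [-3.116, -0.383, -0.001]
force: [-0.8, -0.9, 0.7]
width: 0.999
gripper_force: 0.0
```

>>> {"method": "jog_arm", "body": {"plan": [{"offset": [0.1, -0.4, 0], "twist": [0, 0, 0.025], "fingers": 1}, {"offset": [0.2, -0.8, 0], "twist": [0, 0, 0.05], "fingers": 1}, {"offset": [0.3, -1, 0], "twist": [0, 0, 0.08], "fingers": 1}, {"offset": [0.3, -1, 0], "twist": [0, 0, 0.105], "fingers": 1}, {"offset": [0.3, -1, 0], "twist": [0, 0, 0.131], "fingers": 1}, {"offset": [0.3, -1, 0], "twist": [0, 0, 0.131], "fingers": 1}]}}

```text
clock: 4.03
position: [0.4871, 0.0913, 0.3484]
ee_rot: [3.007, -0.905, -0.0]
force: [0.6, -0.8, 0.8]
width: 0.999
gripper_force: 0.0
```

```bash
python3 -c "
from mv import *
rel([(.481,.332,.2,-33.5),(.481,.332,.06,-33.5),(.481,.332,.010,-33.5)])"
```

```text
t 4.03 pos [0.4871 0.0913 0.3484] psi -33.492635834768194 tool z [-0.0005 -0.0009 -1.    ] width mm 91.88209384856926 gf 0.0 F [ 0.5754 -0.7872  0.7651]
(0.481, 0.332, 0.2, -33.5) off [-0.92  -1.317  0.988] twist [ 0.0002 -0.      0.    ] len 0.283
(0.481, 0.332, 0.06, -33.5) off [-0.92  -1.318  1.921] twist [ 0.0002 -0.      0.    ] len 0.376
(0.481, 0.332, 0.01, -33.5) off [-0.92  -1.318  2.254] twist [ 0.0002 -0.      0.    ] len 0.415
```

>>> {"method": "jog_arm", "body": {"plan": [{"offset": [-0.23, -0.25, 0.1], "twist": [0, 0, 0], "fingers": 1}, {"offset": [-0.46, -0.5, 0.25], "twist": [0, 0, 0], "fingers": 1}, {"offset": [-0.69, -0.75, 0.4], "twist": [0, 0, 0], "fingers": 1}, {"offset": [-0.92, -1, 0.6], "twist": [0, 0, 0], "fingers": 1}, {"offset": [-0.92, -1, 0.9], "twist": [0, 0, 0], "fingers": 1}, {"offset": [-0.92, -1, 0.9], "twist": [0, 0, 0], "fingers": 1}]}}

```text
clock: 4.78
position: [0.4545, 0.2944, 0.2126]
ee_rot: [3.01, -0.897, 0.002]
force: [-0.4, 0.3, -0.1]
width: 0.997
gripper_force: 0.0
```

>>> {"method": "jog_arm", "body": {"plan": [{"offset": [0, -0.318, 0.2], "twist": [0, 0, 0], "fingers": 1}, {"offset": [0, -0.318, 0.5], "twist": [0, 0, 0], "fingers": 1}, {"offset": [0, -0.318, 0.8], "twist": [0, 0, 0], "fingers": 1}, {"offset": [0, -0.318, 0.8], "twist": [0, 0, 0], "fingers": 1}, {"offset": [0, -0.318, 0.8], "twist": [0, 0, 0], "fingers": 1}]}}

```text
clock: 5.4
position: [0.4819, 0.3339, 0.0952]
ee_rot: [-3.008, 0.902, -0.002]
force: [-0.2, 0.8, -0.3]
width: 1.002
gripper_force: 0.0
```

```bash
python3 -c "
from mv import *
rel([(.481,.332,.0195,-33.5)])
s=observe()
for n,b in(('top',(85,180,185,255)),('side',(220,250,320,325))):
    im=snap(n,n+'1')[:,:,::-1].copy()
    im=cv2.resize(im[b[1]:b[3],b[0]:b[2]],None,fx=4,fy=4,interpolation=2)
    u=(proj(n,s['position']-np.array([0,0,.005]))-b[:2])*4+1.5
    cv2.circle(im,tuple(int(v) for v in u),4,(0,0,255),1)
    cv2.imwrite(f'pics/{n}1c.png',im)
a,b=[cv2.imread(f'pics/{n}1c.png') for n in('top','side')]
cv2.imwrite('pics/c1.png',np.hstack([a,b]))"
```

```text
t 5.4 pos [0.4819 0.3339 0.0952] psi -33.3914631943347 tool z [ 0.0014  0.0007 -1.    ] width mm 92.2232414225628 gf 0.0 F [-0.2364  0.7509 -0.2796]
(0.481, 0.332, 0.0195, -33.5) off [0.002 0.015 0.505] twist [-0.0002 -0.0001  0.0003] len 0.076
```

View pics/c1.png

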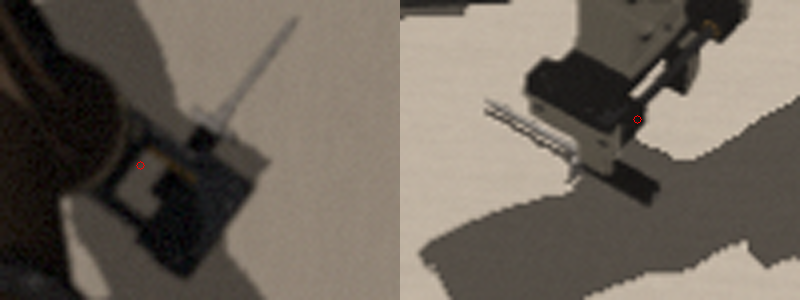

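The gripper straddles the probe's handle: the butt shows near (650,190) in the right half and the stem leaves the gripper at (225,120) in the left. Descending and pinching.

>>> {"method": "jog_arm", "body": {"plan": [{"offset": [0.002, 0.01, 0.2], "twist": [0, 0, 0], "fingers": 1}, {"offset": [0.002, 0.01, 0.4], "twist": [0, 0, 0], "fingers": 1}, {"offset": [0.002, 0.01, 0.498], "twist": [0, 0, 0], "fingers": 1}, {"offset": [0.002, 0.01, 0.498], "twist": [0, 0, 0], "fingers": 1}, {"offset": [0.002, 0.01, 0.498], "twist": [0, 0, 0], "fingers": -1}, {"offset": [0.002, 0.01, 0.498], "twist": [0, 0, 0], "fingers": -1}, {"offset": [0.002, 0.01, 0.498], "twist": [0, 0, 0], "fingers": -1}, {"offset": [0.002, 0.01, 0.498], "twist": [0, 0, 0], "fingers": -1}, {"offset": [0.002, 0.01, 0.498], "twist": [0, 0, 0], "fingers": -1}, {"offset": [0.002, 0.01, 0.498], "twist": [0, 0, 0], "fingers": -1}], "newtons": 35}}

```text
clock: 6.75
position: [0.4799, 0.3328, 0.019]
ee_rot: [3.009, -0.903, -0.0]
force: [-0.2, 0.2, -0.3]
width: 0.396
gripper_force: 0.0
```

>>> {"method": "jog_arm", "body": {"plan": [{"offset": [0, 0, 0], "twist": [0, 0, 0], "fingers": -1}, {"offset": [0, 0, 0], "twist": [0, 0, 0], "fingers": -1}, {"offset": [0, 0, 0], "twist": [0, 0, 0], "fingers": -1}, {"offset": [0, 0, 0], "twist": [0, 0, 0], "fingers": -1}, {"offset": [0, 0, 0], "twist": [0, 0, 0], "fingers": -1}], "newtons": 35}}

```text
clock: 7.38
position: [0.4799, 0.3328, 0.019]
ee_rot: [3.009, -0.903, -0.0]
force: [0.3, -0.2, 0.2]
width: 0.206
gripper_force: 35.0
```

>>> {"method": "jog_arm", "body": {"plan": [{"offset": [0, 0, -0.1], "twist": [0, 0, 0], "fingers": -1}, {"offset": [0, 0, -0.3], "twist": [0, 0, 0], "fingers": -1}, {"offset": [0, 0, -0.5], "twist": [0, 0, 0], "fingers": -1}, {"offset": [0, 0, -0.7], "twist": [0, 0, 0], "fingers": -1}, {"offset": [0, 0, -0.9], "twist": [0, 0, 0], "fingers": -1}, {"offset": [0, 0, -1], "twist": [0, 0, 0], "fingers": -1}]}}

```text
clock: 8.12
position: [0.4805, 0.3332, 0.1714]
ee_rot: [-3.007, 0.903, -0.002]
force: [-0.2, -0.3, -1.3]
width: 0.205
gripper_force: 35.0
```

>>> {"method": "jog_arm", "body": {"plan": [{"offset": [0, 0, -0.2], "twist": [0, 0, 0], "fingers": -1}, {"offset": [0, 0, -0.4], "twist": [0, 0, 0], "fingers": -1}, {"offset": [0, 0, -0.6], "twist": [0, 0, 0], "fingers": -1}, {"offset": [0, 0, -0.8], "twist": [0, 0, 0], "fingers": -1}, {"offset": [0, 0, -1], "twist": [0, 0, 0], "fingers": -1}, {"offset": [0, 0, -1], "twist": [0, 0, 0], "fingers": -1}, {"offset": [0, 0, -1], "twist": [0, 0, 0], "fingers": -1}]}}

```text
clock: 9.0
position: [0.4794, 0.3326, 0.3179]
ee_rot: [3.008, -0.903, -0.002]
force: [-0.8, 0.5, -1.1]
width: 0.206
gripper_force: 35.0
```

```bash
python3 -c "
from mv import *
s=observe(); rel([(.48,.333,.318,-33.5)])
for n in('top','side'):
    im=snap(n,n+'2')
    g=s['position']-[0,0,.0095]
    d=np.array([.8345,-.551,0])
    print(n,'expected level tip',proj(n,g+.148*d),'hanging',proj(n,g-[0,0,.148]),'grip',proj(n,g))
im=cv2.imread('pics/side2.png'); u=proj('side',g).astype(int); cv2.imwrite('pics/c2.png',cv2.resize(im[u[1]-80:u[1]+100,u[0]-110:u[0]+110],None,fx=3,fy=3,interpolation=2)); print(u-[110,80])
"
```

```text
t 9.0 pos [0.4794 0.3326 0.3179] psi -33.41533546329832 tool z [-0.0013 -0.0009 -1.    ] width mm 18.94153119793693 gf 34.99781996011734 F [-0.8245  0.4829 -1.0749]
(0.48, 0.333, 0.318, -33.5) off [ 0.002 -0.005 -0.   ] twist [0.0002 0.0001 0.0002] len 0.001
top expected level tip [134.0859 158.0199] hanging [112.8237 218.7008] grip [ 93.8659 210.2894]
side expected level tip [239.2578 202.4869] hanging [280.7981 262.3761] grip [282.8004 223.4464]
[172 143]
```

View pics/c2.png

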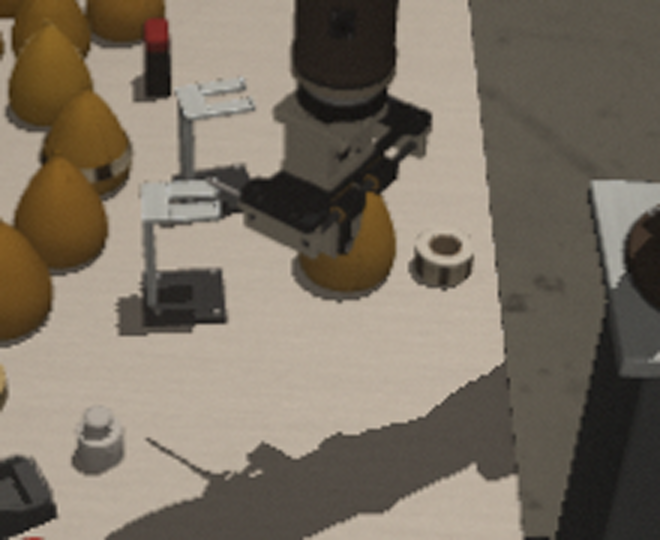

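The probe is held level, with its tip at crop (212,180), which matches the expected spot. Easing the grip.

>>> {"method": "jog_arm", "body": {"plan": [{"offset": [0, 0, 0], "twist": [0, 0, 0], "fingers": -1}, {"offset": [0, 0, 0], "twist": [0, 0, 0], "fingers": -1}, {"offset": [0, 0, 0], "twist": [0, 0, 0], "fingers": -1}, {"offset": [0, 0, 0], "twist": [0, 0, 0], "fingers": -1}, {"offset": [0, 0, 0], "twist": [0, 0, 0], "fingers": -1}, {"offset": [0, 0, 0], "twist": [0, 0, 0], "fingers": -1}, {"offset": [0, 0, 0], "twist": [0, 0, 0], "fingers": -1}, {"offset": [0, 0, 0], "twist": [0, 0, 0], "fingers": -1}], "newtons": 4}}

```text
clock: 10.1
position: [0.48, 0.3328, 0.319]
ee_rot: [3.009, -0.903, 0.0]
force: [0.2, 0.2, -2.2]
width: 0.213
gripper_force: 4.0
```

```bash
cat > look.py <<'E'
from mv import *
def look(name,g,n='side',b=(-50,-30,70,70),k=5,pts=()):
    im=snap(n,name+'f'+n)[:,:,::-1]; u=proj(n,g).astype(int); x0,y0=u[0]+b[0],u[1]+b[1]
    c=cv2.resize(im[y0:y0+b[3]-b[1],x0:x0+b[2]-b[0]],None,fx=k,fy=k,interpolation=2)
    for p in pts:
        q=(proj(n,p)-[x0,y0])*k+k/2; cv2.circle(c,tuple(int(v) for v in q),3,(0,0,255),1)
    cv2.imwrite(f'pics/{name}.png',c); print('crop origin',x0,y0)
E
python3 -c "
from look import *
s=observe(); rel([]); g=s['position']-[0,0,.0095]
look('c3',g,pts=[g-[0,0,.148],g-[0,0,.053]])
"
```

```text
t 10.1 pos [0.48   0.3328 0.319 ] psi -33.425996345617776 tool z [ 0. -0. -1.] width mm 19.55699119027927 gf 3.999966832489008 F [ 0.2109  0.1541 -2.2151]
crop origin 232 193
```

View pics/c3.png

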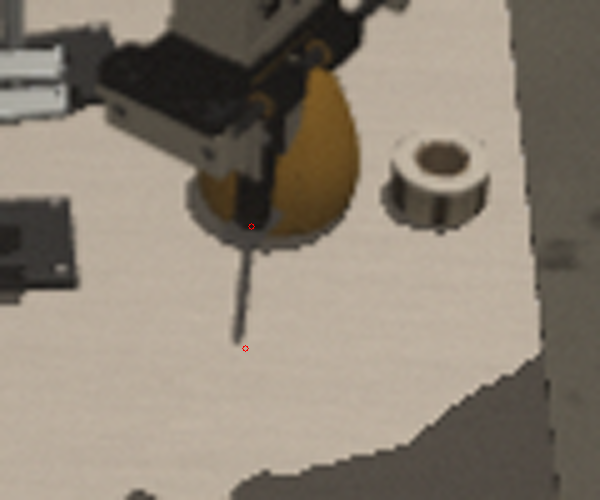

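Hanging: stem tip at (237,343) against (245,348) predicted, so within a few degrees of vertical. I'll ease a bit more, regrip, then carry it over.

>>> {"method": "jog_arm", "body": {"plan": [{"offset": [0, 0, 0], "twist": [0, 0, 0], "fingers": -1}, {"offset": [0, 0, 0], "twist": [0, 0, 0], "fingers": -1}, {"offset": [0, 0, 0], "twist": [0, 0, 0], "fingers": -1}, {"offset": [0, 0, 0], "twist": [0, 0, 0], "fingers": -1}], "newtons": 3.2}}

```text
clock: 10.65
position: [0.4799, 0.3328, 0.319]
ee_rot: [3.009, -0.903, -0.0]
force: [-0.8, -0.4, -2.0]
width: 0.214
gripper_force: 3.2
```

>>> {"method": "jog_arm", "body": {"plan": [{"offset": [0, 0, 0], "twist": [0, 0, 0], "fingers": -1}, {"offset": [0, 0, 0], "twist": [0, 0, 0], "fingers": -1}, {"offset": [0.15, 0.1, 0], "twist": [0, 0, -0.022], "fingers": -1}, {"offset": [0.3, 0.25, 0], "twist": [0, 0, -0.044], "fingers": -1}, {"offset": [0.45, 0.4, 0], "twist": [0, 0, -0.066], "fingers": -1}, {"offset": [0.6, 0.5, 0], "twist": [0, 0, -0.088], "fingers": -1}, {"offset": [0.7, 0.6, 0], "twist": [0, 0, -0.111], "fingers": -1}, {"offset": [0.7, 0.6, 0], "twist": [0, 0, -0.111], "fingers": -1}], "newtons": 30}}

```text
clock: 11.65
position: [0.5186, 0.1978, 0.3193]
ee_rot: [3.136, 0.173, 0.001]
force: [-0.2, 0.9, -2.5]
width: 0.209
gripper_force: 30.0
```

```bash
python3 -c "
from mv import *
rel([(.568,.085,.319,6.5),(.568,.085,.231,6.5)])"
```

```text
t 11.65 pos [0.5186 0.1978 0.3193] psi 6.331392056781493 tool z [ 0.0005 -0.0004 -1.    ] width mm 19.250116600092095 gf 29.998609945178032 F [-0.2192  0.8987 -2.4508]
(0.568, 0.085, 0.319, 6.5) off [0.244 0.784 0.002] twist [ 0.0001 -0.0001 -0.0005] len 0.123
(0.568, 0.085, 0.231, 6.5) off [0.244 0.784 0.589] twist [ 0.0001 -0.0001 -0.0005] len 0.152
```

>>> {"method": "jog_arm", "body": {"plan": [{"offset": [0.08, 0.26, 0], "twist": [0, 0, 0], "fingers": -1}, {"offset": [0.16, 0.52, 0], "twist": [0, 0, 0], "fingers": -1}, {"offset": [0.244, 0.784, 0], "twist": [0, 0, 0], "fingers": -1}, {"offset": [0.244, 0.784, 0.2], "twist": [0, 0, 0], "fingers": -1}, {"offset": [0.244, 0.784, 0.4], "twist": [0, 0, 0], "fingers": -1}, {"offset": [0.244, 0.784, 0.59], "twist": [0, 0, 0], "fingers": -1}, {"offset": [0.244, 0.784, 0.59], "twist": [0, 0, 0], "fingers": -1}, {"offset": [0.244, 0.784, 0.59], "twist": [0, 0, 0], "fingers": -1}]}}

```text
clock: 12.65
position: [0.5684, 0.088, 0.2316]
ee_rot: [-3.136, -0.178, -0.002]
force: [0.1, -0.0, -2.1]
width: 0.205
gripper_force: 30.0
```

```bash
python3 -c "
from look import *
s=observe(); rel([]); g=s['position']-[0,0,.0095]
F=lambda e,y:np.array([.637,.093,.15])+e*np.array([.9936,.113,0])+y*np.array([-.113,.9936,0])
print(g-F(0,0))
look('c4',g,pts=[g-[0,0,.148],g-[0,0,.053],F(-.034,.006),F(-.034,-.006),F(.02,.006),F(.02,-.006),F(-.034,.032),F(-.034,-.032)],b=(-60,-30,40,60),k=6)
look('c4t',g,n='top',pts=[g-[0,0,.148],F(-.034,.006),F(-.034,-.006),F(.02,.006),F(.02,-.006),F(-.034,.032),F(-.034,-.032)],b=(-50,-50,40,40),k=6)
a,b=[cv2.imread(f'pics/c4{n}.png') for n in('','t')]
cv2.imwrite('pics/c4b.png',cv2.resize(np.hstack([a,b[:540]]),None,fx=.66,fy=.66))
"
```

```text
t 12.65 pos [0.5684 0.088  0.2316] psi 6.508554664595387 tool z [ 0.0012  0.0004 -1.    ] width mm 18.881120616324427 gf 29.99969779048115 F [ 0.1136 -0.0018 -2.0661]
[-0.0686 -0.005   0.0721]
crop origin 194 161
crop origin 157 131
```

View pics/c4b.png

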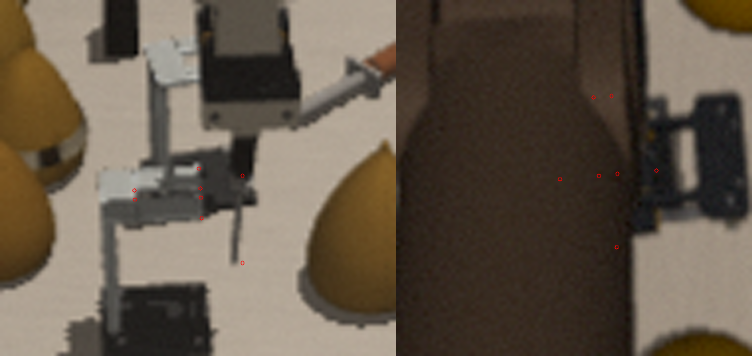

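Side view: the probe hangs in front of the narrow fork, with its stem at (235,235) and its tip at (234,263). I'll refine the slot centreline from the first pictures numerically.

Run:
```python
from mv import *
rel([])
for n in('top','side'):
    im=cv2.imread(f'pics/{n}0.png').mean(2).astype(np.float32)
    for t,sx,sy,a,w in(('narrow',.637,.093,6.5,.006),('wide',.614,-.0998,16.5,.011)):
        c,s=np.cos(np.radians(a)),np.sin(np.radians(a))
        ys=np.arange(-.044,.0441,.002); es=np.arange(-.028,.012,.002)
        m=np.array([[proj(n,(sx+e*c-y*s,sy+e*s+y*c,.15)) for y in ys] for e in es],np.float32)
        p=cv2.remap(im,m[:,:,0],m[:,:,1],cv2.INTER_LINEAR)
        print(n,t,'y mm -44..44 step2'); 
        for k in(slice(0,10),slice(10,20)): print(p[k].mean(0).astype(int))
        es=np.arange(-.05,.07,.003)
        yy=.020
        m=np.array([[proj(n,(sx+e*c-y*s,sy+e*s+y*c,.15)) for y in(-.022,-.02,-.018,.018,.02,.022)] for e in es],np.float32)
        p=cv2.remap(im,m[:,:,0],m[:,:,1],cv2.INTER_LINEAR)
        print(' along -50.. step3: right',p[:,:3].mean(1).astype(int),'left',p[:,3:].mean(1).astype(int))
```

```text
t 12.75 pos [0.5686 0.0877 0.2319] psi 6.516771926392451 tool z [ 0.0022  0.0006 -1.    ] width mm 18.505640095210573 gf 29.999751686118543 F [ 0.8506 -0.2881 -1.7083]
top narrow y mm -44..44 step2
[ 80  55  40  39  40  46  66  98 120 126 127 127 128 128 127 126 126 127
 122 108  70  36  18  18  27  60  96 122 126 125 124 126 128 127 126 126
 127 123 108  83  66  73  94 114 119]
[ 93  62  43  42  49  58  75 100 119 125 125 125 126 127 127 125 125 126
 125 115  86  51  30  29  37  59  88 115 124 125 125 126 126 125 125 126
 127 126 118  93  73  69  90 110 119]
 along -50.. step3: right [ 41  40  40  41  43  62  98 121 128 129 127 127 128 127 127 126 127 127
 125 125 126 125 123 119 124 130 130 128 126 125 128 127 124 123 121 119
 120 119 120 119] left [ 39  40  40  39  42  67 101 119 126 128 128 128 128 126 126 126 125 125
 126 126 124 125 126 124 125 128 126 124 124 124 125 124 126 124 120 118
 119 118 119 120]
top wide y mm -44..44 step2
[120 121 121 119 119 118 118 121 125 124 127 128 128 127 128 128 118  90
  59  43  41  39  36  30  27  24  28  50  87 118 128 128 127 127 128 129
 
[... 1393 characters left out ...]
45 145 146 146 145 145 140 133 122 111 104 104
 112 122 132 138 140 141 141 143 145 146 146 146 147 147 146 146 142 133
 120 111 107 112 120 129 137 141 144]
[144 141 139 138 140 143 144 145 145 147 147 147 146 138 126 114 108 105
 109 117 126 135 139 142 143 144 145 145 146 146 146 146 146 147 143 132
 119 108 104 103 110 121 131 138 141]
 along -50.. step3: right [144 144 143 144 139 121 105 113 135 137 138 141 146 152 148 143 141 140
 141 144 150 153 151 143 135 147 147 145 145 146 147 146 140 124 112 112
  48  37  35  39] left [144 144 144 144 142 129 111 135 146 146 146 145 147 149 148 147 146 147
 146 145 145 146 144 139 145 146 145 144 144 144 145 145 136  99  55  87
 135 145 143 143]
```

```bash
python3 -c "
from mv import *
rel([(.5685,.0846,.2318,7),(.597,.0881,.2318,7),(.637,.093,.2318,7)])"
```

```text
t 12.75 pos [0.5686 0.0877 0.2319] psi 6.516771926392451 tool z [ 0.0022  0.0006 -1.    ] width mm 18.505640095210573 gf 29.999751686118543 F [ 0.8506 -0.2881 -1.7083]
(0.5685, 0.0846, 0.2318, 7) off [-0.003  0.02   0.001] twist [-0.0001 -0.0004 -0.0013] len 0.003
(0.597, 0.0881, 0.2318, 7) off [0.188 0.019 0.001] twist [-0.0001 -0.0004 -0.0013] len 0.028
(0.637, 0.093, 0.2318, 7) off [0.457 0.016 0.002] twist [-0.0001 -0.0004 -0.0013] len 0.069
```

>>> {"method": "jog_arm", "body": {"plan": [{"offset": [0, 0.02, 0], "twist": [0, 0, -0.001], "fingers": -1}, {"offset": [0, 0.02, 0], "twist": [0, 0, -0.001], "fingers": -1}, {"offset": [0, 0.02, 0], "twist": [0, 0, -0.001], "fingers": -1}, {"offset": [0, 0.02, 0], "twist": [0, 0, -0.001], "fingers": -1}]}}

```text
clock: 13.25
position: [0.5681, 0.0843, 0.2306]
ee_rot: [-3.136, -0.189, 0.0]
force: [0.7, 0.5, -1.9]
width: 0.204
gripper_force: 30.0
```

>>> {"method": "jog_arm", "body": {"plan": [{"offset": [0.06, 0, 0], "twist": [0, 0, 0], "fingers": -1}, {"offset": [0.12, 0, 0], "twist": [0, 0, 0], "fingers": -1}, {"offset": [0.18, 0, 0], "twist": [0, 0, 0], "fingers": -1}, {"offset": [0.24, 0, 0], "twist": [0, 0, 0], "fingers": -1}, {"offset": [0.3, 0, 0], "twist": [0, 0, 0], "fingers": -1}, {"offset": [0.3, 0, 0], "twist": [0, 0, 0], "fingers": -1}, {"offset": [0.3, 0, 0], "twist": [0, 0, 0], "fingers": -1}]}}

```text
clock: 14.12
position: [0.6126, 0.0895, 0.2304]
ee_rot: [3.136, 0.189, -0.001]
force: [-0.3, -0.2, -1.2]
width: 0.207
gripper_force: 30.0
```

```bash
python3 -c "
from mv import *
rel([(.637,.093,.2318,7)])
rel([(.637,.093,.2318,7)]); print(observe()['ft_torque'])"
```

```text
t 14.12 pos [0.6126 0.0895 0.2304] psi 6.887926450262845 tool z [-0.0004 -0.0001 -1.    ] width mm 19.020463646631814 gf 29.999652234837413 F [-0.262  -0.2415 -1.2231]
(0.637, 0.093, 0.2318, 7) off [ 0.164 -0.003 -0.009] twist [ 0.      0.0001 -0.0003] len 0.025
t 14.12 pos [0.6126 0.0895 0.2304] psi 6.887926450262845 tool z [-0.0004 -0.0001 -1.    ] width mm 19.020463646631814 gf 29.999652234837413 F [-0.262  -0.2415 -1.2231]
(0.637, 0.093, 0.2318, 7) off [ 0.164 -0.003 -0.009] twist [ 0.      0.0001 -0.0003] len 0.025
[0.0271 0.0236 0.0455]
```

>>> {"method": "jog_arm", "body": {"plan": [{"offset": [0.05, 0, 0], "twist": [0, 0, 0], "fingers": -1}, {"offset": [0.11, -0.003, 0], "twist": [0, 0, 0], "fingers": -1}, {"offset": [0.164, -0.003, 0], "twist": [0, 0, 0], "fingers": -1}, {"offset": [0.164, -0.003, 0], "twist": [0, 0, 0], "fingers": -1}, {"offset": [0.164, -0.003, 0], "twist": [0, 0, 0], "fingers": -1}, {"offset": [0.164, -0.003, 0], "twist": [0, 0, 0], "fingers": -1}]}}

```text
clock: 14.88
position: [0.6369, 0.0929, 0.2305]
ee_rot: [3.136, 0.189, -0.0]
force: [1.0, 0.2, -1.9]
width: 0.206
gripper_force: 30.0
```

>>> {"method": "jog_arm", "body": {"plan": [{"offset": [0, 0.006, 0], "twist": [0, 0, 0], "fingers": -1}, {"offset": [0, 0.012, 0], "twist": [0, 0, 0], "fingers": -1}, {"offset": [0, 0.018, 0], "twist": [0, 0, 0], "fingers": -1}, {"offset": [0, 0.018, 0], "twist": [0, 0, 0], "fingers": -1}, {"offset": [0, 0.018, 0], "twist": [0, 0, 0], "fingers": -1}]}}

```text
clock: 15.5
position: [0.6374, 0.0909, 0.2306]
ee_rot: [-3.135, -0.19, -0.0]
force: [-0.9, 4.0, -1.2]
width: 0.203
gripper_force: 30.1
```

>>> {"method": "jog_arm", "body": {"plan": [{"offset": [0, -0.01, 0], "twist": [0, 0, 0], "fingers": -1}, {"offset": [0, -0.02, 0], "twist": [0, 0, 0], "fingers": -1}, {"offset": [0, -0.03, 0], "twist": [0, 0, 0], "fingers": -1}, {"offset": [0, -0.036, 0], "twist": [0, 0, 0], "fingers": -1}, {"offset": [0, -0.036, 0], "twist": [0, 0, 0], "fingers": -1}, {"offset": [0, -0.036, 0], "twist": [0, 0, 0], "fingers": -1}]}}

```text
clock: 16.25
position: [0.6369, 0.0955, 0.2305]
ee_rot: [3.136, 0.189, 0.0]
force: [-0.2, -0.6, -1.7]
width: 0.202
gripper_force: 30.0
```

>>> {"method": "jog_arm", "body": {"plan": [{"offset": [0, -0.006, 0], "twist": [0, 0, 0], "fingers": -1}, {"offset": [0, -0.012, 0], "twist": [0, 0, 0], "fingers": -1}, {"offset": [0, -0.018, 0], "twist": [0, 0, 0], "fingers": -1}, {"offset": [0, -0.018, 0], "twist": [0, 0, 0], "fingers": -1}, {"offset": [0, -0.018, 0], "twist": [0, 0, 0], "fingers": -1}]}}

```text
clock: 16.88
position: [0.6366, 0.0977, 0.2306]
ee_rot: [3.135, 0.188, 0.0]
force: [0.6, -4.9, -1.6]
width: 0.205
gripper_force: 30.1
```

>>> {"method": "jog_arm", "body": {"plan": [{"offset": [0, 0.013, 0], "twist": [0, 0, 0], "fingers": -1}, {"offset": [0, 0.026, 0], "twist": [0, 0, 0], "fingers": -1}, {"offset": [0, 0.026, 0], "twist": [0, 0, 0], "fingers": -1}, {"offset": [0, 0.026, 0.02], "twist": [0, 0, 0], "fingers": -1}, {"offset": [0, 0.026, 0.04], "twist": [0, 0, 0], "fingers": -1}, {"offset": [0, 0.026, 0.06], "twist": [0, 0, 0], "fingers": -1}, {"offset": [0, 0.026, 0.06], "twist": [0, 0, 0], "fingers": -1}, {"offset": [0, 0.026, 0.06], "twist": [0, 0, 0], "fingers": -1}]}}

```text
clock: 17.88
position: [0.637, 0.0945, 0.2215]
ee_rot: [3.136, 0.189, 0.0]
force: [0.1, -0.3, -1.9]
width: 0.202
gripper_force: 30.0
```

>>> {"method": "jog_arm", "body": {"plan": [{"offset": [0, 0, 0.012], "twist": [0, 0, 0], "fingers": -1}, {"offset": [0, 0, 0.024], "twist": [0, 0, 0], "fingers": -1}, {"offset": [0, 0, 0.036], "twist": [0, 0, 0], "fingers": -1}, {"offset": [0, 0, 0.036], "twist": [0, 0, 0], "fingers": -1}, {"offset": [0, 0, 0.036], "twist": [0, 0, 0], "fingers": -1}]}}

```text
clock: 18.5
position: [0.6389, 0.0947, 0.2189]
ee_rot: [-3.135, -0.189, -0.009]
force: [-0.4, -0.3, 13.5]
width: 0.203
gripper_force: 30.0
```

Contact at z≈.219: either the collar on the prongs or the guard seating early. I'll back off a little and look.

>>> {"method": "jog_arm", "body": {"plan": [{"offset": [0, 0, -0.03], "twist": [0, 0, 0], "fingers": -1}, {"offset": [0, 0, -0.03], "twist": [0, 0, 0], "fingers": -1}, {"offset": [0, 0, -0.03], "twist": [0, 0, 0], "fingers": -1}]}}

```text
clock: 18.88
position: [0.6366, 0.0945, 0.2201]
ee_rot: [3.136, 0.189, -0.002]
force: [0.2, -0.2, -1.2]
width: 0.203
gripper_force: 30.0
```

```bash
python3 -c "
from look import *
s=observe(); rel([]); g=s['position']-[0,0,.0095]
F=lambda e,y:np.array([.637,.0943,.15])+e*np.array([.9925,.122,0])+y*np.array([-.122,.9925,0])
look('c5',g,pts=[g-[0,0,.148],g-[0,0,.053],F(-.034,.032),F(-.034,.006),F(.02,.006)],b=(-30,-8,30,48),k=10)
for t in('probe_guard','probe_grip','narrow_stand_seat','probe'):
    for l in landmark_of(t,'side')[:2]: print(t,np.array(l['at'])[::-1]*[512,384],l['conf'])
print(proj('side',g),proj('side',g-[0,0,.053]),proj('side',g-[0,0,.148]),proj('side',F(0,0)))
"
```

```text
t 18.88 pos [0.6366 0.0945 0.2201] psi 6.893669606440616 tool z [-0.001  -0.0003 -1.    ] width mm 18.70254460652415 gf 29.99971318524331 F [ 0.1725 -0.2156 -1.1667]
crop origin 203 187
probe_grip [230.5024 194.304 ] 0.66
narrow_stand_seat [289.5872 212.0064] 0.7
narrow_stand_seat [231.9872 210.0096] 0.69
probe [236.4928 211.0848] 0.62
[233.3004 195.1909] [233.6813 208.0651] [234.3356 229.8701] [233.6269 209.8223]
```

View pics/c5.png

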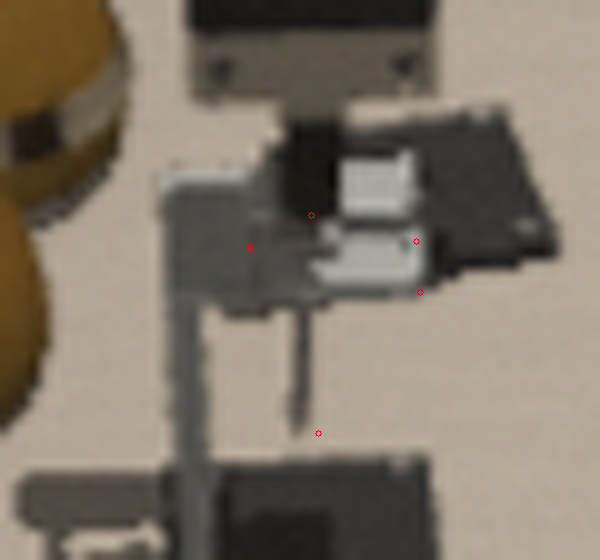

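Side view: the stem is inside the slot with its tip at (298,433), leaning a few degrees, and the guard is close above the plate. A lateral touch will show whether the 10 mm collar is in the slot.

>>> {"method": "jog_arm", "body": {"plan": [{"offset": [0, 0.006, 0], "twist": [0, 0, 0], "fingers": -1}, {"offset": [0, 0.013, 0], "twist": [0, 0, 0], "fingers": -1}, {"offset": [0, 0.013, 0], "twist": [0, 0, 0], "fingers": -1}, {"offset": [0, 0.013, 0], "twist": [0, 0, 0], "fingers": -1}]}}

```text
clock: 19.62
position: [0.6372, 0.0928, 0.2206]
ee_rot: [-3.136, -0.189, 0.0]
force: [0.2, 0.8, -2.2]
width: 0.206
gripper_force: 30.0
```

>>> {"method": "jog_arm", "body": {"plan": [{"offset": [0, -0.013, 0], "twist": [0, 0, 0], "fingers": -1}, {"offset": [0, -0.026, 0], "twist": [0, 0, 0], "fingers": -1}, {"offset": [0, -0.026, 0], "twist": [0, 0, 0], "fingers": -1}, {"offset": [0, -0.026, 0], "twist": [0, 0, 0], "fingers": -1}]}}

```text
clock: 20.12
position: [0.6368, 0.0959, 0.2207]
ee_rot: [3.135, 0.188, 0.0]
force: [0.3, -1.5, -0.4]
width: 0.205
gripper_force: 30.0
```

>>> {"method": "jog_arm", "body": {"plan": [{"offset": [0, 0.015, 0], "twist": [0, 0, 0], "fingers": -1}, {"offset": [0, 0.03, 0], "twist": [0, 0, 0], "fingers": -1}, {"offset": [0, 0.03, 0], "twist": [0, 0, 0], "fingers": -1}, {"offset": [0, 0.03, 0], "twist": [0, 0, 0], "fingers": -1}]}}

```text
clock: 20.62
position: [0.6372, 0.0925, 0.2206]
ee_rot: [-3.135, -0.19, 0.0]
force: [-0.2, 1.4, -1.2]
width: 0.202
gripper_force: 30.0
```

```bash
python3 -c "
from mv import *
import numpy as np
S=[]
for i in range(4):
    get_image('side'); s=observe(); S.append(np.r_[s['position'],s['force'],s['ft_torque']])
print(np.mean(S,0),np.std(S,0))"
```

```text
[ 0.6372  0.0924  0.2206 -0.1258  2.0962 -1.2975  0.5797  0.0732  0.0029] [0.     0.     0.     0.1707 0.2944 0.3218 0.0502 0.0158 0.0464]
```

Lateral contact now starts about ±1 mm off centre (±3 mm before), so the collar is in the slot and the guard is what touched. Recentre, lower to contact, ease, open.

>>> {"method": "jog_arm", "body": {"plan": [{"offset": [0, -0.016, 0], "twist": [0, 0, 0], "fingers": -1}, {"offset": [0, -0.016, 0], "twist": [0, 0, 0], "fingers": -1}, {"offset": [0, -0.016, 0.006], "twist": [0, 0, 0], "fingers": -1}, {"offset": [0, -0.016, 0.012], "twist": [0, 0, 0], "fingers": -1}, {"offset": [0, -0.016, 0.012], "twist": [0, 0, 0], "fingers": -1}]}}

```text
clock: 21.45
position: [0.6373, 0.0941, 0.2192]
ee_rot: [3.136, 0.189, 0.001]
force: [0.7, -1.0, 1.9]
width: 0.206
gripper_force: 30.0
```

>>> {"method": "jog_arm", "body": {"plan": [{"offset": [0, 0, 0], "twist": [0, 0, 0], "fingers": -1}, {"offset": [0, 0, 0], "twist": [0, 0, 0], "fingers": -1}, {"offset": [0, 0, 0.006], "twist": [0, 0, 0], "fingers": -1}, {"offset": [0, 0, 0.012], "twist": [0, 0, 0], "fingers": -1}, {"offset": [0, 0, 0.012], "twist": [0, 0, 0], "fingers": -1}, {"offset": [0, 0, 0.012], "twist": [0, 0, 0], "fingers": -1}], "newtons": 3}}

```text
clock: 22.2
position: [0.6371, 0.0943, 0.2171]
ee_rot: [3.136, 0.189, 0.0]
force: [0.6, -1.4, 4.4]
width: 0.216
gripper_force: 3.0
```

>>> {"method": "jog_arm", "body": {"plan": [{"offset": [0, 0, 0], "twist": [0, 0, 0], "fingers": -0.3}, {"offset": [0, 0, 0], "twist": [0, 0, 0], "fingers": 0}, {"offset": [0, 0, 0], "twist": [0, 0, 0], "fingers": 0.3}, {"offset": [0, 0, 0], "twist": [0, 0, 0], "fingers": 0.3}, {"offset": [0, 0, 0], "twist": [0, 0, 0], "fingers": 0.3}, {"offset": [0, 0, -0.2], "twist": [0, 0, 0], "fingers": 0.3}, {"offset": [0, 0, -0.5], "twist": [0, 0, 0], "fingers": 0.3}, {"offset": [0, 0, -0.8], "twist": [0, 0, 0], "fingers": 0.6}, {"offset": [0, 0, -0.8], "twist": [0, 0, 0], "fingers": 1}]}}

```text
clock: 23.32
position: [0.6387, 0.0942, 0.3411]
ee_rot: [-3.135, -0.189, -0.011]
force: [0.6, 0.2, 0.1]
width: 0.817
gripper_force: 0.0
```

```bash
python3 -c "
from look import *
rel([(.48,0,.337,46.4),(.434,-.299,.337,46.4)])
F=np.array([.637,.0943,.15])
look('c6',F,pts=[F-[0,0,.095],F],b=(-25,-20,25,30),k=6)
im=snap('top','top6'); 
for t in('probe','trier_grip','trier'):
  for n in('top','side'):
    for l in landmark_of(t,n)[:2]: print(t,n,np.array(l['at'])[::-1]*[512,384],l['conf'])
u=proj('top',(.44,-.29,.014)).astype(int)
a=cv2.resize(im[u[1]-25:u[1]+25,u[0]-25:u[0]+25,::-1],None,fx=6,fy=6,interpolation=2)
cv2.imwrite('pics/c6b.png',np.hstack([cv2.imread('pics/c6.png'),a])); print(u-25)
hsv=cv2.cvtColor(im[225:260,325:365],cv2.COLOR_RGB2HSV); v,uu=np.nonzero(hsv[:,:,1]>110); print(len(v), np.mean([onz('top',x+325,y+225,.014) for x,y in zip(uu,v)],0))
"
```

```text
t 23.32 pos [0.6387 0.0942 0.3411] psi 6.882645111183357 tool z [ 0.0069  0.0014 -1.    ] width mm 75.11918413631768 gf 0.0 F [0.5583 0.1845 0.0671]
(0.48, 0, 0.337, 46.4) off [-1.126  0.497  0.019] twist [ 0.0003 -0.0011 -0.1098] len 0.185
(0.434, -0.299, 0.337, 46.4) off [-1.669  2.439  0.014] twist [ 0.0003 -0.0011 -0.1098] len 0.443
crop origin 208 189
probe top [210.8928 164.6976] 0.37
probe side [237.7216 212.0064] 0.61
trier_grip top [346.2144 243.9168] 0.63
trier_grip side [293.12   173.2992] 0.57
trier top [329.5232 230.208 ] 0.91
trier side [284.9792 184.704 ] 0.47
trier side [245.2992 173.4144] 0.37
[319 219]
180 [ 0.4445 -0.287   0.014 ]
```

View pics/c6b.png

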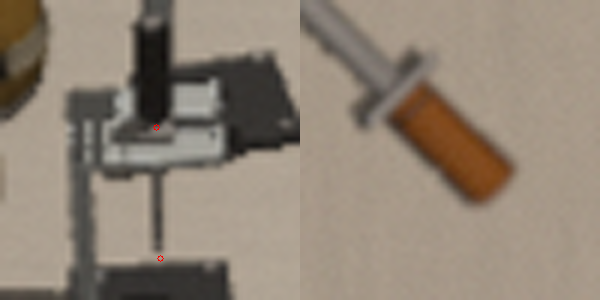

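The probe hangs upright in the narrow slot: stem vertical at column 157, guard on the plate at about (150,130). The trier is undisturbed and its axis is at about 46°. Moving to it.

>>> {"method": "jog_arm", "body": {"plan": [{"offset": [-0.18, 0.27, 0], "twist": [0, 0, 0], "fingers": 1}, {"offset": [-0.37, 0.54, 0], "twist": [0, 0, 0], "fingers": 1}, {"offset": [-0.56, 0.82, 0], "twist": [0, 0, 0], "fingers": 1}, {"offset": [-0.56, 0.82, 0], "twist": [0, 0, 0], "fingers": 1}]}}

```text
clock: 24.22
position: [0.5667, -0.0427, 0.3375]
ee_rot: [3.135, 0.178, 0.0]
force: [0.6, 1.2, -0.1]
width: 1.0
gripper_force: 0.0
```

>>> {"method": "jog_arm", "body": {"plan": [{"offset": [-0.18, 0.27, 0], "twist": [0, 0, 0], "fingers": 1}, {"offset": [-0.37, 0.54, 0], "twist": [0, 0, 0], "fingers": 1}, {"offset": [-0.56, 0.82, 0], "twist": [0, 0, 0], "fingers": 1}, {"offset": [-0.56, 0.82, 0], "twist": [0, 0, 0], "fingers": 1}]}}

```text
clock: 24.72
position: [0.498, -0.1736, 0.3373]
ee_rot: [3.135, 0.179, 0.0]
force: [1.4, 0.5, 0.3]
width: 1.0
gripper_force: 0.0
```

>>> {"method": "jog_arm", "body": {"plan": [{"offset": [-0.18, 0.27, 0], "twist": [0, 0, -0.022], "fingers": 1}, {"offset": [-0.37, 0.54, 0.1], "twist": [0, 0, -0.044], "fingers": 1}, {"offset": [-0.55, 0.8, 0.3], "twist": [0, 0, -0.066], "fingers": 1}, {"offset": [-0.55, 0.8, 0.6], "twist": [0, 0, -0.088], "fingers": 1}, {"offset": [-0.55, 0.8, 0.9], "twist": [0, 0, -0.11], "fingers": 1}, {"offset": [-0.55, 0.8, 1], "twist": [0, 0, -0.11], "fingers": 1}, {"offset": [-0.55, 0.8, 1], "twist": [0, 0, -0.11], "fingers": 1}]}}

```text
clock: 25.6
position: [0.4327, -0.2984, 0.1868]
ee_rot: [-2.887, -1.237, 0.001]
force: [0.1, -0.2, 0.4]
width: 1.0
gripper_force: 0.0
```

```bash
python3 -c "
from mv import *
rel([(.435,-.297,.09,46.4),(.435,-.297,.0195,46.4)])"
```

```text
t 25.6 pos [ 0.4327 -0.2984  0.1868] psi 46.374465023192585 tool z [-0.0013  0.0006 -1.    ] width mm 91.95985639385646 gf 0.0 F [ 0.0635 -0.2461  0.3512]
(0.435, -0.297, 0.09, 46.4) off [0.018 0.005 0.645] twist [-0.0002  0.0001 -0.0001] len 0.097
(0.435, -0.297, 0.0195, 46.4) off [0.018 0.006 1.115] twist [-0.0002  0.0001 -0.0001] len 0.167
```

>>> {"method": "jog_arm", "body": {"plan": [{"offset": [0.018, 0.005, 0.3], "twist": [0, 0, 0], "fingers": 1}, {"offset": [0.018, 0.005, 0.6], "twist": [0, 0, 0], "fingers": 1}, {"offset": [0.018, 0.005, 0.8], "twist": [0, 0, 0], "fingers": 1}, {"offset": [0.018, 0.005, 0.95], "twist": [0, 0, 0], "fingers": 1}, {"offset": [0.018, 0.005, 1], "twist": [0, 0, 0], "fingers": 1}, {"offset": [0.018, 0.005, 1], "twist": [0, 0, 0], "fingers": 1}]}}

```text
clock: 26.35
position: [0.4357, -0.2979, 0.038]
ee_rot: [2.886, 1.239, 0.002]
force: [-0.0, 0.0, 0.5]
width: 0.998
gripper_force: 0.0
```

>>> {"method": "jog_arm", "body": {"plan": [{"offset": [0, 0, 0.06], "twist": [0, 0, 0], "fingers": 1}, {"offset": [0, 0, 0.11], "twist": [0, 0, 0], "fingers": 0.5}, {"offset": [0, 0, 0.11], "twist": [0, 0, 0], "fingers": -1}, {"offset": [0, 0, 0.11], "twist": [0, 0, 0], "fingers": -1}, {"offset": [0, 0, 0.11], "twist": [0, 0, 0], "fingers": -1}, {"offset": [0, 0, 0.11], "twist": [0, 0, 0], "fingers": -1}, {"offset": [0, 0, 0.11], "twist": [0, 0, 0], "fingers": -1}, {"offset": [0, 0, 0.11], "twist": [0, 0, 0], "fingers": -1}, {"offset": [0, 0, 0.11], "twist": [0, 0, 0], "fingers": -1}, {"offset": [0, 0, 0.11], "twist": [0, 0, 0], "fingers": -1}, {"offset": [0, 0, 0.11], "twist": [0, 0, 0], "fingers": -1}], "newtons": 35}}

```text
clock: 27.72
position: [0.4347, -0.2977, 0.0206]
ee_rot: [2.886, 1.24, 0.0]
force: [-0.6, -0.1, -0.3]
width: 0.295
gripper_force: 35.0
```

>>> {"method": "jog_arm", "body": {"plan": [{"offset": [0, 0, -0.1], "twist": [0, 0, 0], "fingers": -1}, {"offset": [0, 0, -0.3], "twist": [0, 0, 0], "fingers": -1}, {"offset": [0, 0, -0.5], "twist": [0, 0, 0], "fingers": -1}, {"offset": [0, 0, -0.7], "twist": [0, 0, 0], "fingers": -1}, {"offset": [0, 0, -0.9], "twist": [0, 0, 0], "fingers": -1}, {"offset": [0, 0, -1], "twist": [0, 0, 0], "fingers": -1}]}}

```text
clock: 28.48
position: [0.4349, -0.2979, 0.1726]
ee_rot: [2.885, 1.239, 0.002]
force: [-0.4, 0.0, -1.7]
width: 0.291
gripper_force: 35.0
```

>>> {"method": "jog_arm", "body": {"plan": [{"offset": [0, 0, -0.2], "twist": [0, 0, 0], "fingers": -1}, {"offset": [0, 0, -0.4], "twist": [0, 0, 0], "fingers": -1}, {"offset": [0, 0, -0.6], "twist": [0, 0, 0], "fingers": -1}, {"offset": [0, 0, -0.8], "twist": [0, 0, 0], "fingers": -1}, {"offset": [0, 0, -1], "twist": [0, 0, 0], "fingers": -1}, {"offset": [0, 0, -1], "twist": [0, 0, 0], "fingers": -1}, {"offset": [0, 0, -1], "twist": [0, 0, 0], "fingers": -1}]}}

```text
clock: 29.35
position: [0.434, -0.2972, 0.3194]
ee_rot: [-2.885, -1.24, 0.002]
force: [0.1, -0.4, -2.3]
width: 0.293
gripper_force: 35.0
```

>>> {"method": "jog_arm", "body": {"plan": [{"offset": [0, 0, 0], "twist": [0, 0, 0], "fingers": -1}, {"offset": [0, 0, 0], "twist": [0, 0, 0], "fingers": -1}, {"offset": [0, 0, 0], "twist": [0, 0, 0], "fingers": -1}, {"offset": [0, 0, 0], "twist": [0, 0, 0], "fingers": -1}, {"offset": [0, 0, 0], "twist": [0, 0, 0], "fingers": -1}, {"offset": [0, 0, 0], "twist": [0, 0, 0], "fingers": -1}, {"offset": [0, 0, 0], "twist": [0, 0, 0], "fingers": -1}, {"offset": [0, 0, 0], "twist": [0, 0, 0], "fingers": -1}, {"offset": [0, 0, 0], "twist": [0, 0, 0], "fingers": -1}, {"offset": [0, 0, 0], "twist": [0, 0, 0], "fingers": -1}], "newtons": 4}}

```text
clock: 30.6
position: [0.4346, -0.2976, 0.3205]
ee_rot: [2.886, 1.24, 0.0]
force: [-0.0, 0.5, -1.8]
width: 0.299
gripper_force: 4.0
```

>>> {"method": "jog_arm", "body": {"plan": [{"offset": [0, 0, 0], "twist": [0, 0, 0], "fingers": -1}, {"offset": [0, 0, 0], "twist": [0, 0, 0], "fingers": -1}, {"offset": [0, 0, 0], "twist": [0, 0, 0], "fingers": -1}, {"offset": [0, 0, 0], "twist": [0, 0, 0], "fingers": -1}], "newtons": 3.5}}

```text
clock: 31.1
position: [0.4346, -0.2976, 0.3205]
ee_rot: [2.887, 1.24, -0.0]
force: [-0.9, -0.6, -2.6]
width: 0.302
gripper_force: 3.5
```

>>> {"method": "jog_arm", "body": {"plan": [{"offset": [0, 0, 0], "twist": [0, 0, 0], "fingers": -1}, {"offset": [0, 0, 0], "twist": [0, 0, 0], "fingers": -1}], "newtons": 30}}

```text
clock: 31.35
position: [0.4346, -0.2976, 0.3205]
ee_rot: [2.886, 1.24, -0.0]
force: [-0.4, 1.1, -3.2]
width: 0.29
gripper_force: 30.0
```

```bash
python3 -c "
from look import *
c,s=np.cos(np.radians(16.5)),np.sin(np.radians(16.5))
S=np.array([.614,-.0985]); A=S-.075*np.array([c,s]); print(A)
rel([(*A,.32,16.5),(*A,.225,16.5)])
s=observe(); g=s['position']-[0,0,.0066]
look('c7',g,pts=[g-[0,0,.148],g-[0,0,.053]],b=(-50,-20,50,60),k=6)
"
```

```text
[ 0.5421 -0.1198]
t 31.35 pos [ 0.4346 -0.2976  0.3205] psi 46.49618828820267 tool z [-0.0001 -0.0001 -1.    ] width mm 26.656779540574856 gf 29.999442065600306 F [-0.3517  1.1141 -3.2378]
(np.float64(0.5420885198848855), np.float64(-0.1198011508527942), 0.32, 16.5) off [ 1.353 -0.296  0.003] twist [0.     0.     0.0833] len 0.208
(np.float64(0.5420885198848855), np.float64(-0.1198011508527942), 0.225, 16.5) off [ 1.353 -0.296  0.637] twist [0.     0.     0.0833] len 0.229
crop origin 247 89
```

View pics/c7.png

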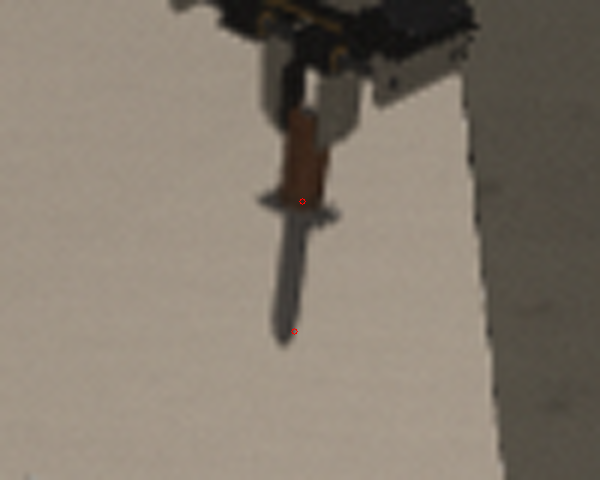

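The trier hangs tip down: tip at (284,343), guard at about (300,212), roughly 7 mm lower than predicted, so grip to guard is about 60 mm. Carrying it to the front of the wide slot.

>>> {"method": "jog_arm", "body": {"plan": [{"offset": [0.2, -0.05, 0], "twist": [0, 0, 0.02], "fingers": -1}, {"offset": [0.4, -0.1, 0], "twist": [0, 0, 0.04], "fingers": -1}, {"offset": [0.6, -0.15, 0], "twist": [0, 0, 0.06], "fingers": -1}, {"offset": [0.8, -0.2, 0], "twist": [0, 0, 0.083], "fingers": -1}, {"offset": [1, -0.25, 0], "twist": [0, 0, 0.083], "fingers": -1}, {"offset": [1, -0.25, 0], "twist": [0, 0, 0.083], "fingers": -1}, {"offset": [1, -0.25, 0], "twist": [0, 0, 0.083], "fingers": -1}]}}

```text
clock: 32.28
position: [0.5104, -0.1636, 0.3205]
ee_rot: [3.108, 0.454, -0.001]
force: [-0.9, 0.2, -2.5]
width: 0.295
gripper_force: 30.0
```

```bash
python3 -c "
from mv import *
rel([(.5421,-.1198,.32,16.5),(.5421,-.1198,.233,16.5),(.614,-.0985,.233,16.5)])"
```

```text
t 32.27 pos [ 0.5104 -0.1636  0.3205] psi 16.603223247878393 tool z [-0.0003 -0.0005 -1.    ] width mm 27.162525847804453 gf 29.999394945334643 F [-0.8848  0.171  -2.4551]
(0.5421, -0.1198, 0.32, 16.5) off [ 0.286 -0.219  0.003] twist [0.0001 0.0001 0.0003] len 0.054
(0.5421, -0.1198, 0.233, 16.5) off [ 0.286 -0.219  0.583] twist [0.0001 0.0001 0.0003] len 0.103
(0.614, -0.0985, 0.233, 16.5) off [ 0.786 -0.218  0.583] twist [0.0001 0.0001 0.0003] len 0.15
```

>>> {"method": "jog_arm", "body": {"plan": [{"offset": [0.14, -0.11, 0], "twist": [0, 0, 0], "fingers": -1}, {"offset": [0.286, -0.219, 0], "twist": [0, 0, 0], "fingers": -1}, {"offset": [0.286, -0.219, 0.2], "twist": [0, 0, 0], "fingers": -1}, {"offset": [0.286, -0.219, 0.4], "twist": [0, 0, 0], "fingers": -1}, {"offset": [0.286, -0.219, 0.58], "twist": [0, 0, 0], "fingers": -1}, {"offset": [0.286, -0.219, 0.58], "twist": [0, 0, 0], "fingers": -1}, {"offset": [0.286, -0.219, 0.58], "twist": [0, 0, 0], "fingers": -1}]}}

```text
clock: 33.15
position: [0.5428, -0.1202, 0.2347]
ee_rot: [3.108, 0.452, 0.002]
force: [-0.5, -0.5, -1.4]
width: 0.292
gripper_force: 30.0
```

```bash
python3 -c "
from mv import *
rel([(.5421,-.1198,.233,16.5),(.58,-.1086,.233,16.5),(.614,-.0985,.233,16.5)])"
```

```text
t 33.15 pos [ 0.5428 -0.1202  0.2347] psi 16.54121210554591 tool z [ 0.0013 -0.0005 -1.    ] width mm 26.858744281067338 gf 29.999528182670474 F [-0.5163 -0.4806 -1.3596]
(0.5421, -0.1198, 0.233, 16.5) off [-0.004 -0.004  0.011] twist [ 0.0001 -0.0002  0.0001] len 0.002
(0.58, -0.1086, 0.233, 16.5) off [ 0.26  -0.004  0.012] twist [ 0.0001 -0.0002  0.0001] len 0.039
(0.614, -0.0985, 0.233, 16.5) off [ 0.496 -0.004  0.012] twist [ 0.0001 -0.0002  0.0001] len 0.074
```

>>> {"method": "jog_arm", "body": {"plan": [{"offset": [0.06, -0.004, 0], "twist": [0, 0, 0], "fingers": -1}, {"offset": [0.12, -0.004, 0], "twist": [0, 0, 0], "fingers": -1}, {"offset": [0.18, -0.004, 0], "twist": [0, 0, 0], "fingers": -1}, {"offset": [0.24, -0.004, 0], "twist": [0, 0, 0], "fingers": -1}, {"offset": [0.3, -0.004, 0], "twist": [0, 0, 0], "fingers": -1}, {"offset": [0.3, -0.004, 0], "twist": [0, 0, 0], "fingers": -1}]}}

```text
clock: 33.9
position: [0.586, -0.1054, 0.2333]
ee_rot: [3.108, 0.455, -0.0]
force: [-0.2, 0.2, -2.4]
width: 0.29
gripper_force: 30.0
```

>>> {"method": "jog_arm", "body": {"plan": [{"offset": [0.06, 0, 0], "twist": [0, 0, 0], "fingers": -1}, {"offset": [0.12, 0, 0], "twist": [0, 0, 0], "fingers": -1}, {"offset": [0.18, 0, 0], "twist": [0, 0, 0], "fingers": -1}, {"offset": [0.19, 0, 0], "twist": [0, 0, 0], "fingers": -1}, {"offset": [0.19, 0, 0], "twist": [0, 0, 0], "fingers": -1}]}}

```text
clock: 34.52
position: [0.6126, -0.0978, 0.2334]
ee_rot: [3.108, 0.454, -0.001]
force: [0.1, -0.3, -2.2]
width: 0.295
gripper_force: 30.0
```

>>> {"method": "jog_arm", "body": {"plan": [{"offset": [0, 0.01, 0], "twist": [0, 0, 0], "fingers": -1}, {"offset": [0, 0.02, 0], "twist": [0, 0, 0], "fingers": -1}, {"offset": [0, 0.023, 0], "twist": [0, 0, 0], "fingers": -1}, {"offset": [0, 0.023, 0], "twist": [0, 0, 0], "fingers": -1}, {"offset": [0, 0.023, 0], "twist": [0, 0, 0], "fingers": -1}]}}

```text
clock: 35.15
position: [0.6136, -0.1009, 0.2335]
ee_rot: [-3.109, -0.454, 0.0]
force: [0.4, -0.3, -1.5]
width: 0.293
gripper_force: 30.0
```

>>> {"method": "jog_arm", "body": {"plan": [{"offset": [0, -0.015, 0], "twist": [0, 0, 0], "fingers": -1}, {"offset": [0, -0.03, 0], "twist": [0, 0, 0], "fingers": -1}, {"offset": [0, -0.046, 0], "twist": [0, 0, 0], "fingers": -1}, {"offset": [0, -0.046, 0], "twist": [0, 0, 0], "fingers": -1}, {"offset": [0, -0.046, 0], "twist": [0, 0, 0], "fingers": -1}]}}

```text
clock: 35.78
position: [0.6118, -0.0952, 0.2336]
ee_rot: [3.108, 0.453, 0.001]
force: [1.2, -4.4, -2.9]
width: 0.291
gripper_force: 30.1
```

>>> {"method": "jog_arm", "body": {"plan": [{"offset": [0, 0.015, 0], "twist": [0, 0, 0], "fingers": -1}, {"offset": [0, 0.028, 0], "twist": [0, 0, 0], "fingers": -1}, {"offset": [0, 0.028, 0.03], "twist": [0, 0, 0], "fingers": -1}, {"offset": [0, 0.028, 0.06], "twist": [0, 0, 0], "fingers": -1}, {"offset": [0, 0.028, 0.075], "twist": [0, 0, 0], "fingers": -1}, {"offset": [0, 0.028, 0.075], "twist": [0, 0, 0], "fingers": -1}, {"offset": [0, 0.028, 0.075], "twist": [0, 0, 0], "fingers": -1}]}}

```text
clock: 36.65
position: [0.613, -0.0984, 0.2223]
ee_rot: [3.109, 0.454, 0.0]
force: [0.2, -0.0, -1.7]
width: 0.294
gripper_force: 30.0
```

>>> {"method": "jog_arm", "body": {"plan": [{"offset": [0, 0, 0.01], "twist": [0, 0, 0], "fingers": -1}, {"offset": [0, 0, 0.02], "twist": [0, 0, 0], "fingers": -1}, {"offset": [0, 0, 0.02], "twist": [0, 0, 0], "fingers": -1}, {"offset": [0, 0, 0.02], "twist": [0, 0, 0], "fingers": -1}]}}

```text
clock: 37.15
position: [0.6131, -0.0984, 0.2196]
ee_rot: [3.109, 0.454, 0.001]
force: [-0.1, 0.4, 1.2]
width: 0.293
gripper_force: 30.0
```

>>> {"method": "jog_arm", "body": {"plan": [{"offset": [0, 0, 0.008], "twist": [0, 0, 0], "fingers": -1}, {"offset": [0, 0, 0.008], "twist": [0, 0, 0], "fingers": -1}, {"offset": [0, 0, 0.008], "twist": [0, 0, 0], "fingers": -1}]}}

```text
clock: 37.52
position: [0.6139, -0.0983, 0.2193]
ee_rot: [3.108, 0.454, 0.004]
force: [0.6, 0.8, 6.9]
width: 0.293
gripper_force: 30.0
```

Guard contact at TCP z≈.2195, which matches a 60 mm grip-to-guard distance. Easing the grip so it settles, then opening.

>>> {"method": "jog_arm", "body": {"plan": [{"offset": [0, 0, -0.004], "twist": [0, 0, 0], "fingers": -1}, {"offset": [0, 0, -0.004], "twist": [0, 0, 0], "fingers": -1}, {"offset": [0, 0, 0], "twist": [0, 0, 0], "fingers": -1}, {"offset": [0, 0, 0.006], "twist": [0, 0, 0], "fingers": -1}, {"offset": [0, 0, 0.012], "twist": [0, 0, 0], "fingers": -1}, {"offset": [0, 0, 0.012], "twist": [0, 0, 0], "fingers": -1}, {"offset": [0, 0, 0.012], "twist": [0, 0, 0], "fingers": -1}], "newtons": 3}}

```text
clock: 38.4
position: [0.6128, -0.0985, 0.2162]
ee_rot: [3.108, 0.454, -0.0]
force: [0.5, -0.6, 3.7]
width: 0.304
gripper_force: 3.0
```

>>> {"method": "jog_arm", "body": {"plan": [{"offset": [0, 0, 0], "twist": [0, 0, 0], "fingers": -0.2}, {"offset": [0, 0, 0], "twist": [0, 0, 0], "fingers": 0.2}, {"offset": [0, 0, 0], "twist": [0, 0, 0], "fingers": 0.5}, {"offset": [0, 0, 0], "twist": [0, 0, 0], "fingers": 0.5}, {"offset": [0, 0, 0], "twist": [0, 0, 0], "fingers": 0.5}, {"offset": [0, 0, 0], "twist": [0, 0, 0], "fingers": 0.5}, {"offset": [0, 0, -0.2], "twist": [0, 0, 0], "fingers": 0.5}, {"offset": [0, 0, -0.5], "twist": [0, 0, 0], "fingers": 0.5}, {"offset": [0, 0, -0.8], "twist": [0, 0, 0], "fingers": 0.5}, {"offset": [0, 0, -1], "twist": [0, 0, 0], "fingers": 0.5}, {"offset": [0, 0, -1], "twist": [0, 0, 0], "fingers": 0.5}]}}

```text
clock: 39.78
position: [0.6139, -0.0988, 0.369]
ee_rot: [3.108, 0.454, 0.007]
force: [0.3, -1.0, 0.2]
width: 0.755
gripper_force: 0.0
```

>>> {"method": "jog_arm", "body": {"plan": [{"offset": [-0.3, 0.25, 0], "twist": [0, 0, 0], "fingers": 0.5}, {"offset": [-0.6, 0.5, 0], "twist": [0, 0, 0], "fingers": 0.5}, {"offset": [-0.9, 0.75, 0], "twist": [0, 0, 0], "fingers": 0.5}, {"offset": [-1, 1, 0], "twist": [0, 0, 0], "fingers": 0.5}, {"offset": [-1, 1, 0], "twist": [0, 0, 0], "fingers": 0.5}]}}

```text
clock: 40.4
position: [0.51, -0.2885, 0.3655]
ee_rot: [3.109, 0.444, -0.002]
force: [0.6, 0.5, -0.8]
width: 0.748
gripper_force: 0.0
```

```bash
cat > chk.py <<'E'
from look import *
rel([])
I={n:snap(n,n+'8') for n in('top','side')}
# stem darkness below each fork in the side view: column of the stem per row
for t,S,L in(('narrow',(.637,.0943),.095),('wide',(.6135,-.0988),.095)):
    for n in('side',):
        im=I[n].astype(int).mean(2); im0=cv2.imread(f'pics/{n}0.png').mean(2)
        for z in(.215,.2,.18,.165,.14,.12,.11,.1,.09,.08,.07,.06,.055,.05,.045,.04):
            u=proj(n,(*S,z)); r=int(round(u[1])); c=int(round(u[0])); d=(im0-im)[r,c-9:c+10]
            print(t,n,z,u.round(1),d.astype(int))
for t in('cheese_mid','weight_mid','stamp_mid'):
    for n in('top','side'):
        for l in landmark_of(t,n)[:1]: print(t,n,np.array(l['at'])[::-1]*[512,384],l['conf'])
d=np.abs(I['top'].astype(int)-cv2.imread('pics/top0.png')[:,:,::-1]).mean(2)
for nm,p in(('cheese',(.4605,.0256,.08)),('stamp',(.713,-.315,.045))):
    u=proj('top',p).astype(int); print(nm,'top diff',d[u[1]-25:u[1]+25,u[0]-25:u[0]+25].mean())
E
python3 chk.py
```

```text
t 40.4 pos [ 0.51   -0.2885  0.3655] psi 16.26626452240695 tool z [-0.0014 -0.0012 -1.    ] width mm 68.79433936963827 gf 0.0 F [ 0.6239  0.5289 -0.7818]
narrow side 0.215 [233.2 194.1] [ 80  79  78  78  76  81 106  84  30  24  43  46  50  71  78  80  78  76
  79]
narrow side 0.2 [233.3 197.8] [ 75  78  79  77  78  77 108 107  56  41  50  45  56  72  80  78  79  76
  79]
narrow side 0.18 [233.4 202.6] [ 63  51  46  46  48  18  49  87  86  84  87 111  77  12  -2  -1  -1  -2
  -4]
narrow side 0.165 [233.5 206.3] [ -6  -3  -5  -2  -5  59 121 123 126 125 129  79  13  -4  -3  -3  -4  -5
  -4]
narrow side 0.14 [233.7 212.2] [-6 49 77 65 72 82 72 73 71 73 73 55 10 -4 -5 -6 -3 -4 -2]
narrow side 0.12 [233.8 216.8] [-1 -2 -2  0  0 -3 -3  5  4  6  1  0 -5 -4 -6 -4 -3 -2 -4]
narrow side 0.11 [233.9 219.1] [-3 -4 -3 -5 -3 -6 -4 -4 48 76 13 -3 -2 -7 -2 -6 -5 -2 -4]
narrow side 0.1 [234.  221.4] [-4 -4 -4 -2 -4 -4 -1 -6 52 77 14 -5 -4 -5 -1 -6 -5 -5 -5]
narrow side 0.09 [234.  223.7] [-5 -3 -5 -5 -4 -3 -5 -3 49 85 14 -6 -5 -5 -3 -4 -3 -4 -2]
narrow side 0.08 [234.1 225.9] [-2 -3 -8 -4 -4 -6 -2 -4 
[... 1654 characters left out ...]
 83 88 89 93 83 79 77 78 79 78 79 82]
wide side 0.055 [245.5 196.5] [52 72 82 82 78 77 77 80 84 90 85 79 80 79 80 82 80 80 80]
wide side 0.05 [245.5 197.5] [56 72 80 78 79 76 79 68 57 57 56 52 46 36 47 44 32 45 70]
wide side 0.045 [245.5 198.6] [57 56 54 51 46 42 35 27 29 29 24 19 17 24 21 19 26 69 79]
wide side 0.04 [245.5 199.7] [29 31 30 28 18 21 17 20 16 19 19 20 16 17 17 18 16 49 73]
cheese_mid top [232.0896 234.0096] 0.8
cheese_mid side [288.     213.1968] 0.86
weight_mid top [133.12   147.9168] 0.84
weight_mid side [206.7968 286.8096] 0.86
stamp_mid top [358.6048 145.8816] 0.71
stamp_mid side [224.3072 159.3984] 0.74
cheese top diff 21.623866666666668
stamp top diff 24.850666666666665
```

>>> {"method": "jog_arm", "body": {"plan": [{"offset": [-0.25, 0.3, 0], "twist": [0, 0, 0], "fingers": 0.5}, {"offset": [-0.5, 0.6, 0], "twist": [0, 0, 0], "fingers": 0.5}, {"offset": [-0.75, 0.9, 0], "twist": [0, 0, 0], "fingers": 0.5}, {"offset": [-0.8, 1, 0], "twist": [0, 0, 0], "fingers": 0.5}, {"offset": [-0.8, 1, 0], "twist": [0, 0, 0], "fingers": 0.5}]}}

```text
clock: 41.42
position: [0.4398, -0.4635, 0.3659]
ee_rot: [-3.109, -0.452, 0.001]
force: [-0.4, -0.2, -0.6]
width: 0.754
gripper_force: 0.0
```

>>> {"method": "jog_arm", "body": {"plan": [{"offset": [-0.25, 0.3, 0], "twist": [0, 0, 0], "fingers": 0.5}, {"offset": [-0.5, 0.6, 0], "twist": [0, 0, 0], "fingers": 0.5}, {"offset": [-0.75, 0.9, 0], "twist": [0, 0, 0], "fingers": 0.5}, {"offset": [-0.8, 1, 0], "twist": [0, 0, 0], "fingers": 0.5}, {"offset": [-0.8, 1, 0], "twist": [0, 0, 0], "fingers": 0.5}]}}

```text
clock: 42.05
position: [0.3691, -0.6405, 0.3654]
ee_rot: [-3.107, -0.455, -0.0]
force: [1.1, 0.3, -0.8]
width: 0.749
gripper_force: 0.0
```

```bash
python3 chk.py | grep -v narrow
```

```text
t 42.05 pos [ 0.3691 -0.6405  0.3654] psi 16.663536533852483 tool z [-0.      0.0012 -1.    ] width mm 68.87013477925701 gf 0.0 F [ 1.1078  0.2998 -0.7748]
  -5]
  -6]
  -3]
wide side 0.215 [245.1 160.3] [-6 -4 -4 -6 30 69 74 68 56 65 63 69 50  8 -3 -5 -3 -4 -4]
wide side 0.2 [245.2 163.8] [ -5  -2  -2  -3  16  76 104 103 102 103 102 102  68  10  -3  -2  -4  -3
  -3]
wide side 0.18 [245.2 168.5] [ -3  -2  -5  -3  19  77 103 104  81  73  93 106  92  15  -3  -5  -6  -5
  -2]
wide side 0.165 [245.2 172. ] [ -4  -4  -3  53  61  93 108 104 106 104 110 117  90  15  -2  -2  -1  -3
  -3]
wide side 0.14 [245.3 177.7] [-5  8 54 79 71 71 85 71 60 58 65 77 91 57 12 -4 -4 -5 -5]
wide side 0.12 [245.3 182.2] [-5 -2 -4 -2 -4 -1 12 52 69 74 78 15 -2 -7 -2 -2 -3 -4 -4]
wide side 0.11 [245.4 184.5] [ 0 -3 -4 -4 -6 -5 15 67 85 83 87 14 -2 -2 -2 -4 -5 -3 -5]
wide side 0.1 [245.4 186.7] [-6 -5 -4 -6 -3 -3 18 66 86 87 88 15 -4 -5 -2 -3 -4 -6 -4]
wide side 0.09 [245.4 188.9] [-1 -4 -4 -4 -5 -4 13 67 83 84 87 30  0 -6 -5 -5 -5 -2 -4]
wide side 0.08 [245.4 191.1] [ 0 -6 -2 -5 -4 -4 -6 52 85 82 87 37  3 -4 -2 -4 -4 -6 -4]
wide side 0.07 [245.5 193.2] [11 -2 -3 -3 -4 -6 -4 54 82 85 85 17 -3 -5 -4 -5 -3 -4 -4]
wide side 0.06 [245.5 195.4] [20 -1 -3 -5 -4 -6 -3 18 70 92 66  9 -5 -4 -3 -6 -3 -4 -4]
wide side 0.055 [245.5 196.5] [19  0 -5 -2 -4 -7 -5  0 26 53 21  0 -4 -6 -5 -3 -2 -6 -4]
wide side 0.05 [245.5 197.5] [23  0 -4 -5 -6 -6 -5 -3 -3 -1 -2 -3 -3 -2 -4 -3 -3  0 -6]
wide side 0.045 [245.5 198.6] [ 2 -3 -3 -4 -4 -4 -3 -1  2 -2 -3 -1 -3 -1  0  0 -2 -4 -5]
wide side 0.04 [245.5 199.7] [ 1  0 -2  0 -2 -1  0  1 -4 -2  1  1 -2 -2  0 -3 -4 -3 -3]
cheese_mid top [232.4992 233.8944] 0.8
cheese_mid side [284.416  213.3888] 0.57
weight_mid top [134.5024 148.3008] 0.8
weight_mid side [202.7008 285.0816] 0.74
stamp_mid top [360.192  146.9184] 0.78
stamp_mid side [223.488  160.0896] 0.72
cheese top diff 4.2076
stamp top diff 5.413733333333333
```

Both tools hang vertical, each ending where a seated guard should put its tip, and the cheese and stamp areas look unchanged. Handing in.

```bash
python3 -c "
from cell import sign_off
print(sign_off())"
```

```text
the job is handed in; nothing more can be done
None
```

I handed the job in at about 42 s: the core probe went on the narrow-slot stand first, then the cheese trier on the wide-slot stand, and my last camera check showed both hanging straight with their tips at the height a seated guard gives, and the cheese, weight and stamp apparently undisturbed; the hand-in returned no verdict.

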